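# Put the cedar blocks away and lock the cassette

### The arm

A 7-joint arm with a two-finger parallel gripper is mounted at the origin on the work surface. World frame = base frame: x ahead of the robot, y to its left, z up, the work surface at z = 0. Lengths are in m, angles in rad, forces in N, time in s.
With the tool pointing down it reaches from about 0.425 to 0.975 m from the base axis. Payload 16.7 kg.
Tool frame: the origin (TCP) lies midway between the tips of the shut fingers; the grasp point (between the pads) lies manip.hold_point_z behind it (manip.hold_point_z is the distance from the TCP to the grasp point, in m); z points along the fingers, y is the line along which they close (so a half turn about z gives the same grasp; the last joint's range is limited). The gripper opens to 85 mm and grips with 20 to 120 N. Pads are 22 mm wide; open, the fingers measure 114 mm over their backs; the gripper's body (76 mm by 85 mm) begins 54 mm behind the grasp point. The pads swing forward as they close: fully open they stand 13 mm farther back than shut.
Start: joints at [-1.494, 0.426, 0.074, 1.606, -0.034, 1.111, -0.067], TCP at [0.152, 0.658, 0.231] pointing down, gripper open.
Joint ranges: [-2.85, 2.85], [-0.5, 2.14], [-1.23, 1.37], [0.21, 2.46], [-1.02, 4.16], [0.16, 2.05], [-2.73, 2.73]. Speed limits (rad/s): [1.89, 1.89, 2.39, 2.39, 3.01, 3.01, 3.01].

### API

Orientations are given as a unit quaternion [x, y, z, w].
In Python, from station import manip gives the robot as it stands. The module is installed in compiled form; this text tells all that it offers.
- The arm moves only by the shell command python3 -m crank 'ROWS' [FORCE]. ROWS is JSON, a list of rows, each a list of 7 numbers: the turn, a rotation vector about the tool's x, y, z each as a share of pi/2 rad, from -1 to 1, then the shift along the tool's x, y, z each as a share of 15 cm, from -1 to 1, then the opening, from 0 (shut) to 1 (fully open). A call has exactly 10 rows; each row is the pose to reach, as a shift and turn from the pose commanded when the call began, along the tool's axes at that moment; what a row does not reach only later rows make up. A row lasts 1/10 s, in which the tool goes at most 50 mm and 8.59 degrees, less where a joint would pass 70% of its speed; a pose out of reach is approached as far as the arm can. A call with a number of a shift or a turn outside -1 to 1 is refused whole. A call with a gripper value outside its range is refused whole. The fingers move at their own pace and stop on an object; FORCE is the grip in N (left out, the last holds). Time passes only in rows, so rows that repeat a pose let the fingers close, or fill a call up. It gives the time, the measured TCP pose, the force, the opening and the grip force at its end, in the units of the state.
- manip.read_state(): the state, without advancing time (a new reading comes with each control period).
- manip.grab_frame(name): name is "scene" or "top"; returns the picture (480x640x3 uint8, red, green, blue); there is no depth.
- manip.get_calibration(name): a dict with "camera_matrix" (3x3 intrinsics, pixels), "cam_to_world" (4x4, takes a point from camera to world coordinates). Camera axes: x right, y down, z forward; pixel columns grow to the right and rows downward; lengths in m; the calibration is good to about 2 mm. A picture is of the moment at which its call begins. get_calibration takes no time and is no camera call.
- manip.hand_in(): hands the job in; it is judged then, once.
The state is a dict: "t": time; "joint_positions": joint angles; "dq": joint speeds; "tau": joint torques, N m; "tcp_pos": TCP position; "eef_rot": TCP orientation; "ft_force": force on the tool from outside, world axes, zero at the start; "ft_torque": the same for the moment, N m; "opening": finger opening in m; "grasp_force": force on a finger pad.
Only numpy, scipy, OpenCV 4.12 (cv2) and the standard library are available. Lean on these libraries where they do the work, as an engineer would, in place of code of your own. Each camera call takes 0.05 s, during which the arm holds its last target. There are 200 camera calls.

### The job

Put the loose cedar moth blocks away: push all of them with the rake (not by hand, nor with the key) right into the plywood cassette, then push its shutter fully down, and then do up its three captive screws clockwise to their stops with the screw key, not with your fingers or the rake. Leave the rake and the key standing upright on the cork mat, and don't shift the egg cup, bell, tin, salt pig or hanger.

Things in the scene. Friction and masses are not known exactly. Their poses are not given: they have to be found in the camera images.
- cassette: Fixed plywood cassette. Origin: middle of its mouth (open front) at shelf level; +x into it, y along the mouth. Inside: y -85..85, x 0..140, 46 high, no sill. Flared cheeks 30 tall, 5 thick run out from the ends of the mouth (y +-88) to x -50, y +-123. Walls 6 thick. Roof: front rail with three screws (x 2..46, z 46..58, full width), then three slats (x 70, 98, 126, z 46..52), open between.
- shutter (a joint): Aluminium drop shutter of the cassette, 166 wide, 4 thick, just in front of the mouth (cassette x = -7). Value = height above closed in m: 0 shut (bottom edge at the shelf), 0.050 fully up (bottom edge 52 mm above the shelf). It stays where left; about 3 N moves it.
- shutter_top (a point): Middle of the upper face of the shutter's lip, a tab 34 long (cassette y), 12 thick (x), 20 tall, at cassette x = -7, y = -34 (between two screws). 78 mm above the shelf when shut, up to 128 mm when up. Press here, or pinch the lip across its thickness.
- screw_a: Captive quarter-turn screw on the front rail at cassette x = 26, y = -68, axis vertical. Disc head 28 diameter, 5 thick, with a raised drive bar on it 24 long (its x), 6 thick, 10 tall. Origin: on the axis, at the disc's underside, z 58 (bar z 63..73). Open: bar along cassette x. Done up: a quarter turn clockwise seen from above, bar along cassette y, at its stop. Stiff, stays where left.
- screw_b: Captive quarter-turn screw on the front rail at cassette x = 26, y = 0, axis vertical. Disc head 28 diameter, 5 thick, with a raised drive bar on it 24 long (its x), 6 thick, 10 tall. Origin: on the axis, at the disc's underside, z 58 (bar z 63..73). Open: bar along cassette x. Done up: a quarter turn clockwise seen from above, bar along cassette y, at its stop. Stiff, stays where left.
- screw_c: Captive quarter-turn screw on the front rail at cassette x = 26, y = 68, axis vertical. Disc head 28 diameter, 5 thick, with a raised drive bar on it 24 long (its x), 6 thick, 10 tall. Origin: on the axis, at the disc's underside, z 58 (bar z 63..73). Open: bar along cassette x. Done up: a quarter turn clockwise seen from above, bar along cassette y, at its stop. Stiff, stays where left.
- rake: Push-rake standing on the mat. Origin: on the grip post axis, at the underside; pushes towards its +x. Wooden post 14 (x) x 30 (y), z 12..142, on a foot x -30..20, 50 wide, 12 tall; neck 22 wide, 12 tall along +x; aluminium blade 66 wide (y), 26 tall, front face at x = 85, with 5 mm wings at both ends reaching to x = 104. 0.16 kg.
- key: Screw key standing on the mat. Origin: centre of the underside. Steel socket 30 x 30 x 28 tall, slotted underneath: slot 10 wide (y), 14 deep, open at both ends along its x; above it a black grip paddle 36 (x) x 12 (y), z 28..94. The slot goes over a screw drive bar (bar x along key x). 0.14 kg.
- mat: Cork tool mat fixed on the shelf, 200 (x) x 230 (y) x 3 thick. Origin: centre of its underside. The rake stands on one half of it and the key on the other.
- block_0: Cedar moth block 36 x 28 x 24 tall with rounded edges, lying loose on the shelf; three to five of the five are there. Origin: centre of its underside.
- block_1: Cedar moth block 36 x 28 x 24 tall with rounded edges, lying loose on the shelf; three to five of the five are there. Origin: centre of its underside.
- block_2: Cedar moth block 36 x 28 x 24 tall with rounded edges, lying loose on the shelf; three to five of the five are there. Origin: centre of its underside.
- block_3: Cedar moth block 36 x 28 x 24 tall with rounded edges, lying loose on the shelf; three to five of the five are there. Origin: centre of its underside.
- block_4: Cedar moth block 36 x 28 x 24 tall with rounded edges, lying loose on the shelf; three to five of the five are there. Origin: centre of its underside.
- egg_cup: Wooden egg cup, 48 diameter, 62 tall. Bystander. Origin: centre of underside.
- bell: Small steel hand bell, 60 diameter, 69 tall. Bystander. Origin: centre of underside.
- key_tin: Aluminium key tin with slide latch, 110 x 75 x 32 tall. Bystander. Origin: centre of underside.
- salt_pig: White ceramic salt pig, 90 diameter, 104 tall. Bystander. Origin: centre of underside.
- hanger: Black plastic clothes hanger lying flat, 380 wide (y), 12 thick. Bystander. Origin: on the shelf, 10 mm off the hook's tip; the hanger spans x 12..176 of its frame.
Mind the look-alikes: they are no part of the job. Leave any orange or purple look-alike of the rake alone.

How it is judged:
On the way, in this order (a step that is already met when the one before it is completed fails the run):
1. all cedar blocks are inside the cassette (x of block_0 in the frame of cassette between 0.008 and 0.142 m and y of block_0 in the frame of cassette between -0.085 and 0.085 m and z of each of block_0, block_1, block_2, block_3, block_4 in the frame of cassette below 0.03 m and x of block_1 in the frame of cassette between 0.008 and 0.142 m and y of block_1 in the frame of cassette between -0.085 and 0.085 m and x of block_2 in the frame of cassette between 0.008 and 0.142 m and y of block_2 in the frame of cassette between -0.085 and 0.085 m and x of block_3 in the frame of cassette between 0.008 and 0.142 m and y of block_3 in the frame of cassette between -0.085 and 0.085 m and x of block_4 in the frame of cassette between 0.008 and 0.142 m and y of block_4 in the frame of cassette between -0.085 and 0.085 m), for 0.2 s.
2. the shutter is fully down (all of step 1 and value of joint shutter below 0.006 m), for 0.2 s.
3. all three screws are done up (value of joint shutter below 0.006 m and angle between the x axis of each of screw_a, screw_b, screw_c and the y axis of cassette, either way round below 0.22 rad), for 0.2 s.
At the end, for the whole second after the job is handed in: Every block that is present lies inside the cassette (its centre more than 8 mm behind the mouth), the shutter is within 6 mm of shut, each screw's bar is within 0.22 rad of the rail's direction, and rake and key stand upright (within 0.12 rad) at rest on the mat, their origins over it (all of step 1 and all of step 3 and x of rake in the frame of mat between -0.1 and 0.1 m and y of rake in the frame of mat between -0.115 and 0.115 m and z of each of rake, key in the frame of mat below 0.01 m and angle between each of rake, key's own z axis and vertical below 0.12 rad and linear speed of each of rake, key below 0.02 m/s and x of key in the frame of mat between -0.1 and 0.1 m and y of key in the frame of mat between -0.115 and 0.115 m); the robot touches nothing.
It fails at once if a block touched with the fingers (contact force between the fingers and block_0 above 0.5 N or contact force between the fingers and block_1 above 0.5 N or contact force between the fingers and block_2 above 0.5 N or contact force between the fingers and block_3 above 0.5 N or contact force between the fingers and block_4 above 0.5 N).
It fails at once if a block pushed with the key (contact force between key and block_0 above 0.5 N or contact force between key and block_1 above 0.5 N or contact force between key and block_2 above 0.5 N or contact force between key and block_3 above 0.5 N or contact force between key and block_4 above 0.5 N).
It fails at once if a screw turned with the fingers (contact force between the fingers and screw_a above 0.5 N or contact force between the fingers and screw_b above 0.5 N or contact force between the fingers and screw_c above 0.5 N).
It fails at once if a screw turned with the rake (contact force between rake and screw_a above 0.5 N or contact force between rake and screw_b above 0.5 N or contact force between rake and screw_c above 0.5 N).
It fails at once if a bystander shifted by more than 20 mm (distance of any of egg_cup, bell, key_tin, salt_pig, hanger from where it was at the start of the episode above 0.02 m).
Of block_0, block_1, block_2, block_3, block_4 only 3 to 5 are there at a start; the rules pass over those that are not, and their reading is None.
At some moment in a run one of block_0, block_1, block_2, block_3, block_4 may be knocked a few centimetres aside while the robot is not near it.
It also fails if it takes over 210 s, if anything falls off the work surface, if the arm or the gripper's body presses on something with over 40 N, if the wrist force passes 120 N, or if a joint passes its speed limit or range.

## Working session

There is one attempt and no reset: what is moved stays moved. The work goes in short steps, Python scripts to look and compute and a shell command to move; the robot and the scene stay as the last step left them, time stands still between calls to the robot, and variables do not carry over. Pictures are saved under pics/ and viewed, at most 16 in all, crops included, and the job is handed in when it is done.

```bash
mkdir -p pics; cat > h.py <<'E'
import numpy as np, cv2
from station import manip
from scipy.spatial.transform import Rotation as R
def cal(n):
    c=manip.get_calibration(n); return np.array(c["camera_matrix"]),np.array(c["cam_to_world"])
def ray(n,uv,z):
    K,T=cal(n); d=T[:3,:3]@np.linalg.solve(K,[uv[0],uv[1],1.]); o=T[:3,3]
    return o+d*(z-o[2])/d[2]
def proj(n,p):
    K,T=cal(n); q=K@(T[:3,:3].T@(np.array(p)-T[:3,3])); return q[:2]/q[2]
def snap(n,f):
    im=manip.grab_frame(n)[:,:,::-1].copy(); cv2.imwrite('pics/'+f,im); return im
E
python3 - <<'E'
from h import *
for n in("top","scene"):
    snap(n,n+"0.png");K,T=cal(n);print(n,K.round(1).tolist(),T.round(3).tolist())
s=manip.read_state();print(s,manip.hold_point_z)
E
```

```text
top [[537.3, 0.0, 318.1], [0.0, 537.3, 233.8], [0.0, 0.0, 1.0]] [[-0.013, -0.991, 0.132, 0.415], [-1.0, 0.014, 0.01, 0.158], [-0.012, -0.132, -0.991, 1.14], [0.0, 0.0, 0.0, 1.0]]
scene [[541.6, 0.0, 321.7], [0.0, 541.6, 233.9], [0.0, 0.0, 1.0]] [[0.467, 0.719, -0.515, 1.096], [0.884, -0.386, 0.263, -0.111], [-0.009, -0.578, -0.816, 0.951], [0.0, 0.0, 0.0, 1.0]]
{'t': 0.1, 'joint_positions': array([-1.49353019,  0.42668293,  0.07387196,  1.60653545, -0.03408138,
        1.11077839, -0.06710392]), 'dq': array([-0.00118173, -0.00105052,  0.00064876, -0.00171001, -0.0014451 ,
       -0.00232116,  0.00079844]), 'tau': array([ 9.38404264e-03, -9.51523304e+01,  3.77229854e+00, -4.64402747e+01,
        1.97094603e-02,  6.49335823e-03,  2.26218617e-05]), 'tcp_pos': array([0.15172016, 0.65736128, 0.23067553]), 'eef_rot': array([ 1.13162278e-01,  9.93576354e-01, -5.72147843e-04, -1.18976776e-05]), 'ft_force': array([-0.29556114, -0.63646739, -0.69655326]), 'ft_torque': array([-0.00054548,  0.04924621, -0.04458563]), 'grasp_force': 0.0, 'opening': 0.08519472637566947} 0.0187
```

View pics/top0.png

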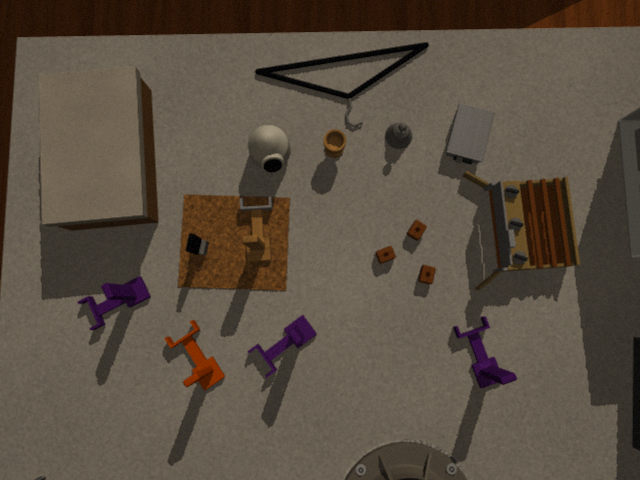

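View pics/scene0.png

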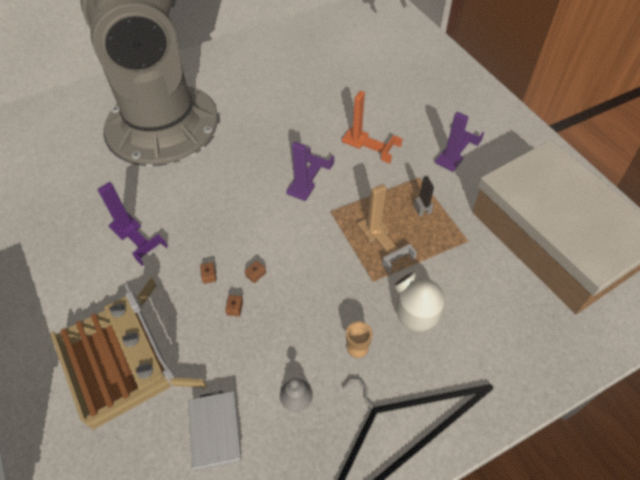

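Top view: three blocks at about (417,230), (386,255) and (427,274). The cassette mouth is at about u=497 facing left with the shutter up, the rake at (255,240) and the key at (195,243) on the mat. I'll measure these now.

```bash
python3 - <<'E'
from h import *
im=cv2.imread('pics/top0.png'); sc=cv2.imread('pics/scene0.png')
def blobs(n,im,lo,hi,amin,amax,z,box=(0,640,0,480)):
    hsv=cv2.cvtColor(im,cv2.COLOR_BGR2HSV); m=cv2.inRange(hsv,lo,hi)
    k=np.zeros_like(m);k[box[2]:box[3],box[0]:box[1]]=1;m*=k
    cs,_=cv2.findContours(m,cv2.RETR_EXTERNAL,cv2.CHAIN_APPROX_NONE)
    for c in cs:
        a=cv2.contourArea(c)
        if amin<a<amax:
            r=cv2.minAreaRect(c);P=np.array([ray(n,p,z) for p in cv2.boxPoints(r)]);
            e=P[1]-P[0];f=P[2]-P[1]
            print(n,np.round(r[0],1),a,'ctr',P.mean(0).round(4),'sides',np.round([np.linalg.norm(e),np.linalg.norm(f)],3),'ang',np.degrees(np.arctan2(e[1],e[0])).round(1))
print('blocks'); 
blobs('top',im,(4,140,60),(14,255,255),100,800,.024,(340,460,190,300))
blobs('scene',sc,(4,140,60),(14,255,255),100,900,.024,(180,280,240,330))
print('mat');blobs('top',im,(8,110,40),(20,255,255),4000,20000,.003,(160,310,180,310))
print('key grip');blobs('top',im,(0,0,0),(179,255,40),60,900,.094,(170,225,220,270))
print('screws dark?')
print([im[190,511].tolist(),im[224,516].tolist(),im[258,520].tolist()])
a=cv2.resize(im[150:300,170:310],None,fx=4,fy=4,interpolation=cv2.INTER_CUBIC);
b=cv2.resize(im[160:300,455:595],None,fx=4,fy=4,interpolation=cv2.INTER_CUBIC)
cv2.imwrite('pics/c1.png',a);cv2.imwrite('pics/c2.png',b)
E
```

```text
blocks
top [427.4 273.8] 171.0 ctr [ 0.4775 -0.0564  0.024 ] sides [0.034 0.025] ang -14.2
top [385.7 253.6] 170.5 ctr [0.5206 0.0287 0.024 ] sides [0.033 0.026] ang -70.2
top [417.1 228.9] 178.0 ctr [ 0.5716 -0.0385  0.024 ] sides [0.033 0.028] ang -35.0
scene [233.7 305.2] 127.0 ctr [ 0.5794 -0.0395  0.024 ] sides [0.036 0.024] ang 147.7
mat
top [233.5 241.9] 9526.5 ctr [0.5532 0.3499 0.003 ] sides [0.201 0.235] ang -0.7
key grip
top [193.4 244. ] 208.5 ctr [0.5381 0.4133 0.094 ] sides [0.039 0.026] ang -10.2
screws dark?
[[27, 26, 31], [22, 21, 26], [16, 16, 18]]
```

View pics/c1.png

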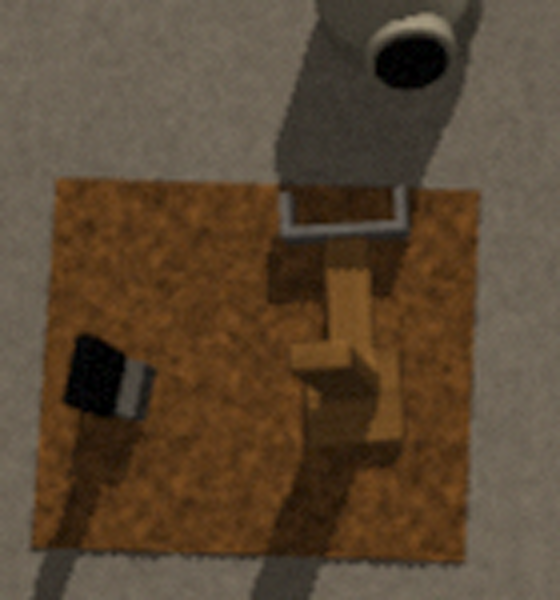

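View pics/c2.png

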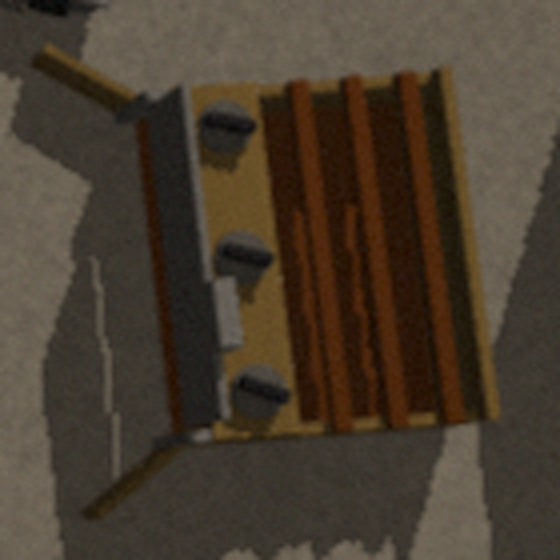

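Crops show the rake post top at about px (250.5,239), the blade pointing up-image, and the key paddle top at about (191.5,243). Screw bar tops c/b/a are at (513,191.3), (516.8,224.5) and (521,259), all open. I'll compute poses and check them in the scene view.

```bash
python3 - <<'E'
from h import *
P=lambda x,y,ox,oy:(ox+x/4,oy+y/4)
c=[ray('top',P(*q,455,160),.073) for q in((232,124),(247,257),(264,394))]
d=c[0]-c[2];print('screws c b a',np.round(c,4).tolist(),'dist',np.linalg.norm(d))
yaw_y=np.arctan2(d[1],d[0]);yaw=yaw_y-np.pi/2
X=np.array([np.cos(yaw),np.sin(yaw),0]);Y=np.array([-X[1],X[0],0]);
O=np.mean(c,0)-.026*X;O[2]=0
print('cassette',O.round(4),np.degrees(yaw))
for q in((447,70),(492,415)):
    p=ray('top',P(*q,455,160),.046)-O;print('backcorner',(p@X).round(4),(p@Y).round(4))
for q in((38,58),(92,515)):
    p=ray('top',P(*q,455,160),.03)-O;print('cheek end',(p@X).round(4),(p@Y).round(4))
po=ray('top',P(322,356,170,150),.145)
bl=[ray('top',P(*q,170,150),.029) for q in((281,240),(408,231))]
print('post',po.round(4),'blade back corners',np.round(bl,4).tolist(), np.degrees(np.arctan2(*(bl[0]-bl[1])[[1,0]]))-90)
kt=ray('top',P(86,372,170,150),.097)
k2=[ray('top',P(*q,170,150),.031) for q in((155,362),(140,418))]
print('key',kt.round(4),np.round(k2,4).tolist())
sc=cv2.imread('pics/scene0.png')
def dot(n,p,col=(0,255,0)):
    p=np.array(p);u=proj('scene',p);big[int((u[1]-90)*4):int((u[1]-90)*4)+4,int((u[0]-320)*4):int((u[0]-320)*4)+4]=col
big=cv2.resize(sc[150:290,325:475],None,fx=4,fy=4,interpolation=cv2.INTER_CUBIC)
def mark(p,col=(0,255,0)):
    u=proj('scene',p);cv2.circle(big,(int((u[0]-325)*4),int((u[1]-150)*4)),3,col,-1)
mark(po);mark(kt);[mark(b,(255,255,0)) for b in bl];[mark(b,(0,0,255)) for b in k2]
b2=cv2.resize(sc[270:440,40:220],None,fx=3,fy=3,interpolation=cv2.INTER_CUBIC)
for p in c+[O+.056*0]:
    u=proj('scene',p);cv2.circle(b2,(int((u[0]-40)*3),int((u[1]-270)*3)),3,(0,255,0),-1)
cv2.imwrite('pics/c3.png',np.vstack([big[:,:540],np.pad(b2,((0,50),(0,0),(0,0)))])[:560]); cv2.imwrite('pics/c3.png',np.hstack([big[:510,60:460],b2[:510,:400]]))
E
```

```text
screws c b a [[0.639, -0.2256, 0.073], [0.5712, -0.229, 0.073], [0.5025, -0.2332, 0.073]] dist 0.13677323166063926
cassette [ 0.5695 -0.2033  0.    ] -86.83528425223638
backcorner 0.15 0.0939
backcorner 0.1497 -0.0854
cheek end -0.0554 0.1188
cheek end -0.0527 -0.1216
post [0.5399 0.2941 0.145 ] blade back corners [[0.6162, 0.3318, 0.029], [0.62, 0.265, 0.029]] 3.2721850836899904
key [0.5397 0.4164 0.097 ] [[0.5523, 0.3968, 0.031], [0.5231, 0.4042, 0.031]]
```

View pics/c3.png

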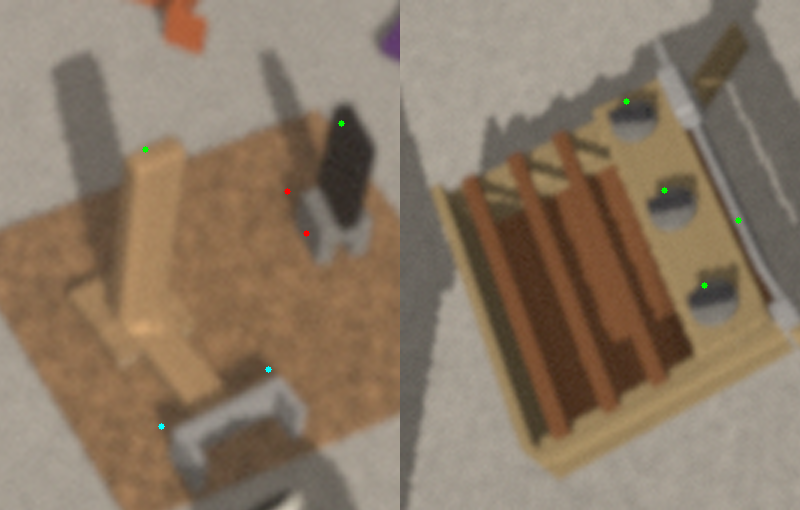

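```bash
cat >> h.py <<'E'
def yawdown(deg):  # tool pointing down with tool y at heading deg
    a=np.radians(deg); y=np.array([np.cos(a),np.sin(a),0]); z=np.array([0,0,-1.]); return np.array([np.cross(y,z),y,z]).T
def plan(wps,level=True):
    """wps: (x,y,z,yaw) from measured pose; prints the call's row numbers"""
    s=manip.read_state(); p=np.array(s['tcp_pos']); Rm=R.from_quat(s['eef_rot']).as_matrix()
    print('at',p.round(4),'yaw %.2f'%np.degrees(np.arctan2(Rm[1,1],Rm[0,1])),'tilt %.2f'%np.degrees(np.arccos(-Rm[2,2])),'t %.1f'%s['t'],'F',np.round(s['ft_force'],1),'op %.4f'%s['opening'],'g %.1f'%s['grasp_force'])
    for w in wps:
        q=np.array(w[:3]); Q=yawdown(w[3]); rv=R.from_matrix(Rm.T@Q).as_rotvec()/(np.pi/2); d=Rm.T@(q-p)/.15
        n=max(1,int(np.ceil(max(abs(d).max(),abs(rv).max())-1e-6)))
        print(w,'calls',n,'rot',np.round(rv,3).tolist(),'shift',np.round(d,3).tolist()); p,Rm=q,Q
E
python3 - <<'E'
from h import *
plan([(.152,.657,.24,4),(.54,.294,.24,4)])
E
```

```text
at [0.1517 0.6574 0.2307] yaw 77.00 tilt 0.07 t 0.1 F [-0.3 -0.6 -0.7] op 0.0852 g 0.0
(0.152, 0.657, 0.24, 4) calls 1 rot [-0.001, 0.001, 0.811] shift [-0.002, -0.002, -0.062]
(0.54, 0.294, 0.24, 4) calls 3 rot [0.0, 0.0, 0.0] shift [-2.595, 2.412, 0.0]
```

```bash
python3 -m crank '[[0,0,0.2,0,0,-0.06,1],[0,0,0.4,0,0,-0.06,1],[0,0,0.6,0,0,-0.06,1],[0,0,0.81,0,0,-0.06,1],[0,0,0.81,0,0,-0.06,1],[0,0,0.81,0,0,-0.06,1],[0,0,0.81,0,0,-0.06,1],[0,0,0.81,0,0,-0.06,1],[0,0,0.81,0,0,-0.06,1],[0,0,0.81,0,0,-0.06,1]]' >/dev/null
for i in 1 2; do :; done
python3 -m crank '[[0,0,0,-0.2,0.18,0,1],[0,0,0,-0.4,0.36,0,1],[0,0,0,-0.6,0.54,0,1],[0,0,0,-0.8,0.72,0,1],[0,0,0,-0.9,0.83,0,1],[0,0,0,-1,0.93,0,1],[0,0,0,-1,0.93,0,1],[0,0,0,-1,0.93,0,1],[0,0,0,-1,0.93,0,1],[0,0,0,-1,0.93,0,1]]'
python3 -m crank '[[0,0,0,-0.2,0.18,0,1],[0,0,0,-0.4,0.36,0,1],[0,0,0,-0.6,0.54,0,1],[0,0,0,-0.8,0.72,0,1],[0,0,0,-0.9,0.83,0,1],[0,0,0,-1,0.93,0,1],[0,0,0,-1,0.93,0,1],[0,0,0,-1,0.93,0,1],[0,0,0,-1,0.93,0,1],[0,0,0,-1,0.93,0,1]]'
python3 - <<'E'
from h import *
plan([(.54,.294,.24,4)])
E
```

```text
t: 2.1
tcp_pos: [0.3008, 0.5186, 0.2401]
eef_rot: [0.681, 0.733, -0.0, -0.0]
ft_force: [0.2, 0.1, 1.1]
opening: 0.0854
grasp_force: 0.0
t: 3.1
tcp_pos: [0.4507, 0.3793, 0.2402]
eef_rot: [0.681, 0.733, -0.0, -0.0]
ft_force: [0.5, 0.4, 0.5]
opening: 0.0853
grasp_force: 0.0
at [0.4507 0.3793 0.2402] yaw 4.20 tilt 0.02 t 3.1 F [0.5 0.4 0.5] op 0.0853 g 0.0
(0.54, 0.294, 0.24, 4) calls 1 rot [-0.0, -0.0, 0.002] shift [-0.611, 0.552, 0.001]
```

```bash
python3 -m crank '[[0,0,0,-0.15,0.14,0,1],[0,0,0,-0.3,0.28,0,1],[0,0,0,-0.45,0.42,0,1],[0,0,0,-0.61,0.55,0,1],[0,0,0,-0.61,0.55,0,1],[0,0,0,-0.61,0.55,0,1],[0,0,0,-0.61,0.55,0,1],[0,0,0,-0.61,0.55,0,1],[0,0,0,-0.61,0.55,0,1],[0,0,0,-0.61,0.55,0,1]]'>/dev/null
python3 - <<'E'
from h import *
plan([])
s=manip.read_state()
out=[]
for n,c in(("scene",(300,100)),("top",(170,160))):
    im=snap(n,n+"1.png"); u=proj(n,s['tcp_pos']); print(n,u)
    b=cv2.resize(im[c[1]:c[1]+150,c[0]:c[0]+130],None,fx=3,fy=3,interpolation=cv2.INTER_CUBIC)
    cv2.circle(b,(int((u[0]-c[0])*3+1),int((u[1]-c[1])*3+1)),3,(0,255,0),-1)
    p=proj(n,(.5399,.2941,.145));cv2.circle(b,(int((p[0]-c[0])*3+1),int((p[1]-c[1])*3+1)),3,(0,0,255),-1)
    out.append(b)
cv2.imwrite('pics/c4.png',np.hstack(out))
E
```

```text
at [0.54   0.2936 0.2403] yaw 4.15 tilt 0.01 t 4.1 F [ 0.   0.4 -0.6] op 0.0854 g 0.0
scene [380.11260802 153.18101398]
top [243.11611914 232.00456441]
```

View pics/c4.png

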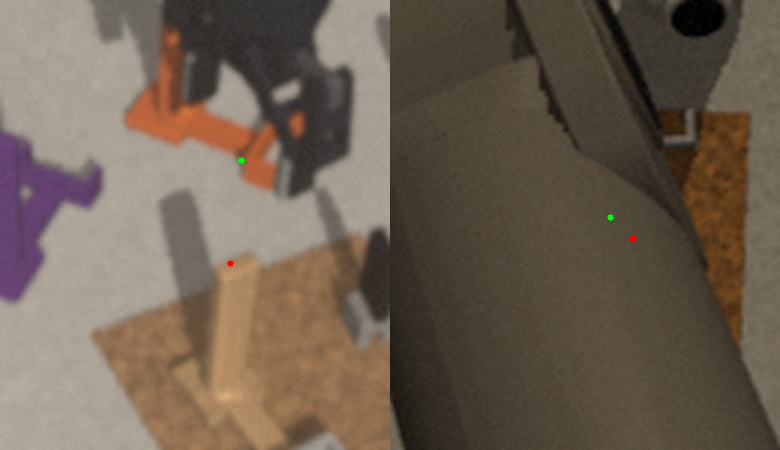

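```bash
python3 -m crank '[[0,0,0,0.02,0.01,0.15,1],[0,0,0,0.02,0.01,0.3,1],[0,0,0,0.02,0.01,0.45,1],[0,0,0,0.02,0.01,0.6,1],[0,0,0,0.02,0.01,0.75,1],[0,0,0,0.02,0.01,0.9,1],[0,0,0,0.02,0.01,1,1],[0,0,0,0.02,0.01,1,1],[0,0,0,0.02,0.01,1,0.5],[0,0,0,0.02,0.01,1,0]]' 60
python3 -m crank '[[0,0,0,0,0,0,0],[0,0,0,0,0,0,0],[0,0,0,0,0,0,0],[0,0,0,0,0,0,0],[0,0,0,0,0,0,0],[0,0,0,0,0,0,0],[0,0,0,0,0,0,0],[0,0,0,0,0,0,0],[0,0,0,0,0,0,0],[0,0,0,0,0,0,0]]' 60
python3 - <<'E'
from h import *
im=snap('scene','scene2.png');plan([])
cv2.imwrite('pics/c5.png',cv2.resize(im[110:290,300:470],None,fx=3,fy=3,interpolation=cv2.INTER_CUBIC))
E
```

```text
t: 5.2
tcp_pos: [0.5423, 0.2964, 0.0914]
eef_rot: [0.681, 0.732, 0.001, 0.0]
ft_force: [-0.9, 0.6, -0.4]
opening: 0.0587
grasp_force: 0.0
t: 6.2
tcp_pos: [0.5419, 0.2963, 0.0908]
eef_rot: [0.681, 0.732, 0.0, -0.0]
ft_force: [-1.3, 0.1, 6.5]
opening: 0.0134
grasp_force: 59.2
at [0.5419 0.2963 0.0908] yaw 4.10 tilt 0.04 t 6.2 F [-1.4 -0.3  7.3] op 0.0134 g 59.2
```

View pics/c5.png

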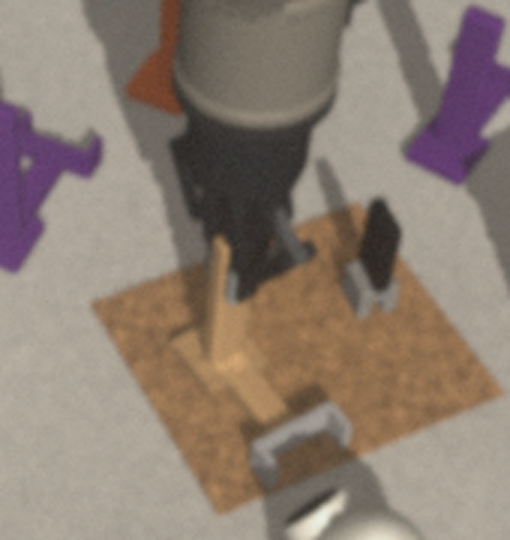

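Rake gripped upright. I'll plan the first push, on block (0.478,-0.056).

```bash
cat >> h.py <<'E'
O=np.array([.5695,-.2033]); CY=-86.8
_a=np.radians(CY); CX=np.array([np.cos(_a),np.sin(_a)]); CYv=np.array([-CX[1],CX[0]])
def c2w(x,y): return O+x*CX+y*CYv
def w2c(p): d=np.array(p)[:2]-O; return np.array([d@CX,d@CYv])
def post(bx,by,th,z): # blade-front centre in cassette frame, heading th rel. cassette x -> tool waypoint
    t=np.radians(th); p=c2w(bx-.085*np.cos(t),by-.085*np.sin(t)); return (*p.round(4),z,CY+th)
E
python3 - <<'E'
from h import *
for b in((.4775,-.0564),(.5206,.0287),(.5716,-.0385)): print(w2c(b).round(3))
b=w2c((.4775,-.0564)); t=np.radians(13)
s=(b[0]-.048*np.cos(t),b[1]-.048*np.sin(t))
plan([(.535,.29,.15,4),(.48,.22,.15,CY+13),post(*s,13,.15),post(*s,13,.089),post(-.06,-.06,13,.089),post(.03,-.045,8,.089),post(-.09,-.045,8,.089)])
E
```

```text
[-0.152 -0.084]
[-0.234 -0.036]
[-0.164  0.011]
at [0.5419 0.2963 0.0908] yaw 4.10 tilt 0.04 t 6.2 F [-1.4 -0.3  7.3] op 0.0134 g 59.2
(0.535, 0.29, 0.15, 4) calls 1 rot [0.0, -0.0, 0.001] shift [-0.038, -0.049, -0.395]
(0.48, 0.22, 0.15, -73.8) calls 1 rot [0.0, 0.0, 0.864] shift [-0.44, -0.398, 0.0]
(np.float64(0.4404), np.float64(0.0713), 0.15, -73.8) calls 1 rot [0.0, 0.0, 0.0] shift [-0.53, 0.878, 0.0]
(np.float64(0.4404), np.float64(0.0713), 0.089, -73.8) calls 1 rot [0.0, 0.0, 0.0] shift [0.0, 0.0, 0.407]
(np.float64(0.4825), np.float64(-0.0651), 0.089, -73.8) calls 1 rot [0.0, 0.0, 0.0] shift [0.016, 0.952, 0.0]
(np.float64(0.5097), np.float64(-0.1524), 0.089, -78.8) calls 1 rot [0.0, 0.0, 0.056] shift [0.012, 0.609, 0.0]
(np.float64(0.503), np.float64(-0.0326), 0.089, -78.8) calls 1 rot [0.0, 0.0, 0.0] shift [0.111, -0.792, 0.0]
```

```bash
python3 -m crank '[[0,0,0,0,0,-0.1,0],[0,0,0,0,0,-0.2,0],[0,0,0,0,-0.02,-0.3,0],[0,0,0,-0.04,-0.05,-0.4,0],[0,0,0,-0.08,-0.1,-0.4,0],[0,0,0,-0.12,-0.15,-0.4,0],[0,0,0,-0.16,-0.2,-0.4,0],[0,0,0,-0.2,-0.2,-0.4,0],[0,0,0,-0.2,-0.2,-0.4,0],[0,0,0,-0.2,-0.2,-0.4,0]]' >/dev/null
python3 -m crank '[[0,0,0.09,-0.04,-0.02,0,0],[0,0,0.18,-0.08,-0.05,0,0],[0,0,0.27,-0.12,-0.08,0,0],[0,0,0.36,-0.16,-0.11,0,0],[0,0,0.45,-0.2,-0.14,0,0],[0,0,0.54,-0.24,-0.17,0,0],[0,0,0.63,-0.28,-0.2,0,0],[0,0,0.72,-0.28,-0.23,0,0],[0,0,0.8,-0.28,-0.25,0,0],[0,0,0.864,-0.28,-0.25,0,0]]'
python3 - <<'E'
from h import *
im=snap('top','top3.png')
b=w2c((.4775,-.0564)); t=np.radians(13)
s=(b[0]-.048*np.cos(t),b[1]-.048*np.sin(t))
plan([post(*s,13,.15)])
cv2.imwrite('pics/c6.png',cv2.resize(im[160:310,220:450],None,fx=3,fy=3,interpolation=cv2.INTER_CUBIC))
E
```

```text
t: 8.25
tcp_pos: [0.4794, 0.2198, 0.1502]
eef_rot: [0.99, 0.14, 0.0, 0.0]
ft_force: [0.9, -0.5, -1.4]
opening: 0.0132
grasp_force: 58.2
at [0.4795 0.22   0.1502] yaw -74.24 tilt 0.02 t 8.3 F [-0.5  0.1 -1.9] op 0.0138 g 58.4
(np.float64(0.4404), np.float64(0.0713), 0.15, -73.8) calls 1 rot [0.0, 0.0, -0.005] shift [-0.52, 0.883, 0.001]
```

View pics/c6.png

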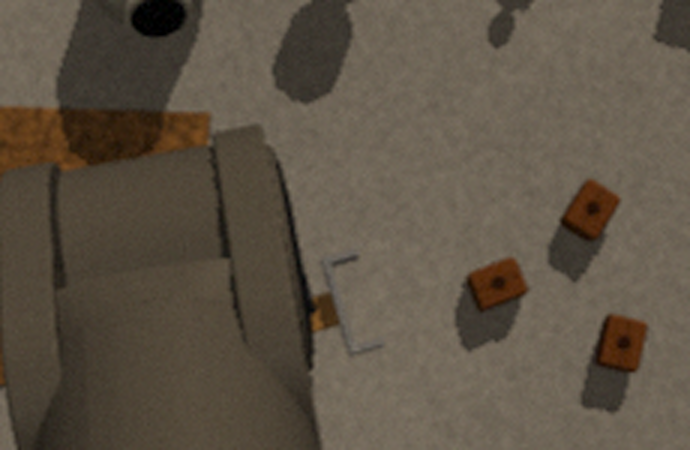

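Top view: the rake is held cleanly, blade at about (340,260) px; blocks are unmoved.

```bash
python3 -m crank '[[0,0,0,-0.1,0.15,0,0],[0,0,0,-0.2,0.3,0,0],[0,0,0,-0.3,0.45,0,0],[0,0,0,-0.4,0.6,0,0],[0,0,0,-0.46,0.75,0,0],[0,0,0,-0.52,0.88,0,0],[0,0,0,-0.52,0.88,0,0],[0,0,0,-0.52,0.88,0,0],[0,0,0,-0.52,0.88,0,0],[0,0,0,-0.52,0.88,0,0]]'
python3 - <<'E'
from h import *
print('tips',[ray('top',(220+x/3,160+y/3),.088).round(4) for x,y in((357,257),(382,347))], 'exp mid (.5078,.1199)')
b=w2c((.4775,-.0564)); t=np.radians(13)
s=(b[0]-.048*np.cos(t),b[1]-.048*np.sin(t))
plan([post(*s,13,.089),post(-.06,-.06,13,.089),post(.03,-.045,8,.089),post(-.09,-.045,8,.089)])
E
```

```text
t: 9.3
tcp_pos: [0.442, 0.0715, 0.1503]
eef_rot: [0.99, 0.143, -0.0, 0.0]
ft_force: [0.7, 0.1, -0.9]
opening: 0.0132
grasp_force: 58.5
tips [array([0.5314, 0.1274, 0.088 ]), array([0.4722, 0.1121, 0.088 ])] exp mid (.5078,.1199)
at [0.442  0.0715 0.1503] yaw -73.57 tilt 0.02 t 9.3 F [ 0.7  0.1 -0.9] op 0.0132 g 58.5
(np.float64(0.4404), np.float64(0.0713), 0.089, -73.8) calls 1 rot [0.0, 0.0, 0.003] shift [-0.01, -0.002, 0.409]
(np.float64(0.4825), np.float64(-0.0651), 0.089, -73.8) calls 1 rot [0.0, 0.0, 0.0] shift [0.016, 0.952, 0.0]
(np.float64(0.5097), np.float64(-0.1524), 0.089, -78.8) calls 1 rot [0.0, 0.0, 0.056] shift [0.012, 0.609, 0.0]
(np.float64(0.503), np.float64(-0.0326), 0.089, -78.8) calls 1 rot [0.0, 0.0, 0.0] shift [0.111, -0.792, 0.0]
```

```bash
python3 -m crank '[[0,0,0,0.02,0,0.07,0],[0,0,0,0.02,0,0.14,0],[0,0,0,0.02,0,0.21,0],[0,0,0,0.02,0,0.28,0],[0,0,0,0.02,0,0.33,0],[0,0,0,0.02,0,0.37,0],[0,0,0,0.02,0,0.4,0],[0,0,0,0.02,0,0.405,0],[0,0,0,0.02,0,0.405,0],[0,0,0,0.02,0,0.405,0]]'
python3 -m crank '[[0,0,0,0,0.09,0,0],[0,0,0,0,0.18,0,0],[0,0,0,0,0.27,0,0],[0,0,0,0,0.36,0,0],[0,0,0,0,0.45,0,0],[0,0,0,0,0.54,0,0],[0,0,0,0,0.63,0,0],[0,0,0,0.01,0.72,0,0],[0,0,0,0.015,0.82,0,0],[0,0,0,0.02,0.92,0,0]]'
python3 - <<'E'
from h import *
import h
plan([post(.03,-.04,8,.089),post(-.09,-.04,8,.089)])
im=snap('top','top4.png')
cv2.imwrite('pics/c7.png',cv2.resize(im[150:310,340:590],None,fx=3,fy=3,interpolation=cv2.INTER_CUBIC))
E
```

```text
t: 10.3
tcp_pos: [0.4448, 0.0718, 0.0898]
eef_rot: [0.99, 0.142, 0.0, -0.0]
ft_force: [-0.2, -0.3, -1.1]
opening: 0.013
grasp_force: 58.5
t: 11.3
tcp_pos: [0.4867, -0.0603, 0.0899]
eef_rot: [0.99, 0.142, 0.0, -0.0]
ft_force: [-0.2, -0.1, -1.8]
opening: 0.0135
grasp_force: 58.6
at [ 0.4867 -0.0603  0.0899] yaw -73.64 tilt 0.03 t 11.3 F [-0.2 -0.1 -1.8] op 0.0135 g 58.6
(np.float64(0.5147), np.float64(-0.1521), 0.089, -78.8) calls 1 rot [-0.0, -0.0, 0.057] shift [0.006, 0.64, 0.006]
(np.float64(0.508), np.float64(-0.0323), 0.089, -78.8) calls 1 rot [0.0, 0.0, 0.0] shift [0.111, -0.792, 0.0]
```

View pics/c7.png

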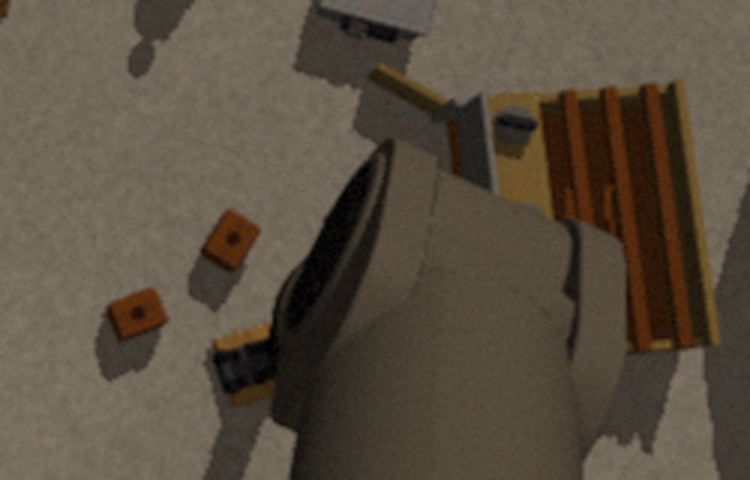

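Block 1 is ahead of the rake; the other two are untouched. I'll push it in and back out.

```bash
python3 -m crank '[[0,0,0.01,0,0.07,0,0],[0,0,0.02,0,0.14,0,0],[0,0,0.03,0,0.21,0,0],[0,0,0.04,0,0.28,0,0],[0,0,0.05,0,0.35,0,0],[0,0,0.057,0,0.42,0,0],[0,0,0.057,0.005,0.49,0,0],[0,0,0.057,0.006,0.56,0,0],[0,0,0.057,0.006,0.63,0,0],[0,0,0.057,0.006,0.64,0,0]]'
python3 -m crank '[[0,0,0,0.01,-0.1,0,0],[0,0,0,0.02,-0.2,0,0],[0,0,0,0.04,-0.3,0,0],[0,0,0,0.06,-0.4,0,0],[0,0,0,0.08,-0.5,0,0],[0,0,0,0.1,-0.6,0,0],[0,0,0,0.11,-0.7,0,0],[0,0,0,0.11,-0.75,0,0],[0,0,0,0.11,-0.75,-0.2,0],[0,0,0,0.11,-0.75,-0.4,0]]'
python3 - <<'E'
from h import *
b=w2c((.5716,-.0385));t=np.radians(-15); e=.005
s=(b[0]-.048*np.cos(t),b[1]-.048*np.sin(t)+e+.004)
print(b,s)
plan([post(*s,-15,.15),post(*s,-15,.0895),post(-.06,.015+e,-10,.0895),post(.03,.02+e,-5,.0895),post(-.07,.02+e,-5,.0895)])
im=snap('top','top5.png')
E
```

```text
t: 12.35
tcp_pos: [0.5144, -0.1534, 0.0896]
eef_rot: [0.995, 0.097, 0.0, 0.0]
ft_force: [-0.0, 1.4, -0.8]
opening: 0.0134
grasp_force: 58.7
t: 13.35
tcp_pos: [0.5078, -0.0384, 0.1499]
eef_rot: [0.995, 0.098, -0.001, 0.0]
ft_force: [0.3, -0.4, -0.6]
opening: 0.0136
grasp_force: 58.6
[-0.16442581  0.01129611] (np.float64(-0.21079025243858013), np.float64(0.032719423792576564))
at [ 0.5078 -0.0384  0.1499] yaw -78.79 tilt 0.13 t 13.3 F [ 0.3 -0.4 -0.6] op 0.0136 g 58.6
(np.float64(0.6078), np.float64(0.0922), 0.15, -101.8) calls 1 rot [0.001, 0.001, 0.256] shift [0.823, -0.724, -0.003]
(np.float64(0.6078), np.float64(0.0922), 0.0895, -101.8) calls 1 rot [0.0, 0.0, 0.0] shift [0.0, 0.0, 0.403]
(np.float64(0.5962), np.float64(-0.0579), 0.0895, -96.8) calls 1 rot [0.0, 0.0, -0.056] shift [0.129, 0.995, 0.0]
(np.float64(0.5988), np.float64(-0.1469), 0.0895, -91.8) calls 1 rot [0.0, 0.0, -0.056] shift [0.087, 0.587, 0.0]
(np.float64(0.5932), np.float64(-0.0471), 0.0895, -91.8) calls 1 rot [0.0, 0.0, 0.0] shift [-0.058, -0.664, 0.0]
```

```bash
cat >> h.py <<'E'
def blocks(im,z=.024):
    hsv=cv2.cvtColor(im,cv2.COLOR_BGR2HSV); m=cv2.inRange(hsv,(4,140,60),(14,255,255)); m[:190]=0;m[320:]=0;m[:,:310]=0;m[:,505:]=0
    for c in cv2.findContours(m,cv2.RETR_EXTERNAL,cv2.CHAIN_APPROX_NONE)[0]:
        if cv2.contourArea(c)>40: r=cv2.minAreaRect(c); p=ray('top',r[0],z); print('blob',np.round(r[0],1),np.round(r[1],1),'world',p[:2].round(4),'cass',w2c(p).round(4))
E
python3 -m crank '[[0,0,0.03,0.09,-0.1,0,0],[0,0,0.06,0.18,-0.2,0,0],[0,0,0.09,0.27,-0.3,0,0],[0,0,0.12,0.36,-0.4,0,0],[0,0,0.15,0.45,-0.5,0,0],[0,0,0.18,0.54,-0.6,0,0],[0,0,0.21,0.63,-0.7,0,0],[0,0,0.256,0.72,-0.724,0,0],[0,0,0.256,0.823,-0.724,0,0],[0,0,0.256,0.823,-0.724,0,0]]'
python3 - <<'E'
from h import *
blocks(snap('top','top6.png'))
im=cv2.imread('pics/top6.png')
cv2.imwrite('pics/c8.png',cv2.resize(im[150:310,340:590],None,fx=3,fy=3,interpolation=cv2.INTER_CUBIC))
E
```

```text
t: 14.4
tcp_pos: [0.6097, 0.0927, 0.1492]
eef_rot: [0.995, -0.103, 0.0, 0.0]
ft_force: [-0.1, -0.2, -1.7]
opening: 0.0133
grasp_force: 58.6
blob [416.9 228.8] [13.  15.6] world [ 0.5716 -0.0381] cass [-0.1648  0.0114]
```

View pics/c8.png

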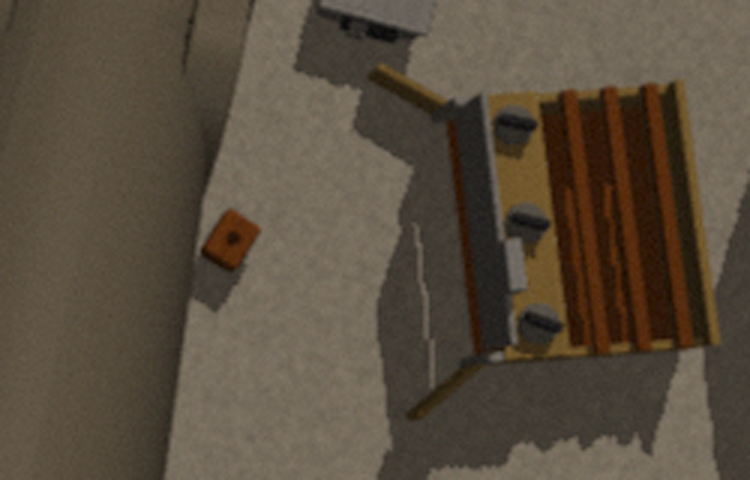

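Block 1 has gone in (hidden under the rail). On to block 3.

```bash
python3 -m crank '[[0,0,0,0.01,0,0.07,0],[0,0,0,0.01,0,0.14,0],[0,0,0,0.01,0,0.21,0],[0,0,0,0.01,0,0.28,0],[0,0,0,0.01,0,0.33,0],[0,0,0,0.01,0,0.37,0],[0,0,0,0.01,0,0.395,0],[0,0,0,0.01,0,0.397,0],[0,0,0,0.01,0,0.397,0],[0,0,0,0.01,0,0.397,0]]'
python3 -m crank '[[0,0,0,0,0.09,0,0],[0,0,0,0,0.18,0,0],[0,0,0,0.01,0.27,0,0],[0,0,0,0.02,0.36,0,0],[0,0,-0.01,0.04,0.46,0,0],[0,0,-0.02,0.06,0.56,0,0],[0,0,-0.03,0.08,0.66,0,0],[0,0,-0.04,0.1,0.76,0,0],[0,0,-0.05,0.11,0.87,0,0],[0,0,-0.056,0.12,0.98,0,0]]'
python3 - <<'E'
from h import *
e=.005
plan([post(.03,.02+e,-5,.0895),post(-.07,.02+e,-5,.0895)])
blocks(snap('top','top7.png'))
E
```

```text
t: 15.45
tcp_pos: [0.6102, 0.0921, 0.0903]
eef_rot: [0.995, -0.103, 0.0, -0.0]
ft_force: [0.1, -0.8, -1.8]
opening: 0.0131
grasp_force: 58.7
t: 16.45
tcp_pos: [0.5972, -0.0573, 0.0901]
eef_rot: [0.998, -0.059, 0.0, 0.0]
ft_force: [0.4, 0.7, -2.0]
opening: 0.0131
grasp_force: 58.8
at [ 0.5972 -0.0573  0.0901] yaw -96.80 tilt 0.01 t 16.4 F [ 0.4  0.7 -2. ] op 0.0131 g 58.8
(np.float64(0.5988), np.float64(-0.1469), 0.0895, -91.8) calls 1 rot [0.0, -0.0, -0.056] shift [0.081, 0.592, 0.004]
(np.float64(0.5932), np.float64(-0.0471), 0.0895, -91.8) calls 1 rot [0.0, 0.0, 0.0] shift [-0.058, -0.664, 0.0]
blob [385.5 253.7] [12.4 16.3] world [0.5203 0.0291] cass [-0.2348 -0.0361]
```

```bash
python3 -m crank '[[0,0,-0.01,0.01,0.07,0,0],[0,0,-0.02,0.02,0.14,0,0],[0,0,-0.03,0.03,0.21,0,0],[0,0,-0.04,0.04,0.28,0,0],[0,0,-0.05,0.05,0.35,0,0],[0,0,-0.056,0.06,0.42,0,0],[0,0,-0.056,0.07,0.49,0,0],[0,0,-0.056,0.08,0.56,0,0],[0,0,-0.056,0.08,0.6,0,0],[0,0,-0.056,0.08,0.6,0,0]]'
python3 -m crank '[[0,0,0,-0.01,-0.1,0,0],[0,0,0,-0.02,-0.2,0,0],[0,0,0,-0.03,-0.3,0,0],[0,0,0,-0.04,-0.4,0,0],[0,0,0,-0.05,-0.5,0,0],[0,0,0,-0.06,-0.6,0,0],[0,0,0,-0.06,-0.7,0,0],[0,0,0,-0.06,-0.75,-0.1,0],[0,0,0,-0.06,-0.75,-0.25,0],[0,0,0,-0.06,-0.75,-0.4,0]]'
python3 - <<'E'
from h import *
e=.005
plan([post(-.285,-.034+e,0,.15),post(-.285,-.034+e,0,.0895),post(-.14,-.034+e,0,.0895),post(.0,-.02+e,0,.0895),post(.035,-.015+e,0,.0895),post(-.09,-.015+e,0,.0895)])
E
```

```text
t: 17.5
tcp_pos: [0.5985, -0.1475, 0.0901]
eef_rot: [1.0, -0.016, -0.0, 0.0]
ft_force: [0.7, 0.4, -1.7]
opening: 0.0131
grasp_force: 58.6
t: 18.5
tcp_pos: [0.5932, -0.0335, 0.1516]
eef_rot: [1.0, -0.015, -0.0, 0.0]
ft_force: [0.5, -0.5, -1.6]
opening: 0.0132
grasp_force: 58.5
at [ 0.5932 -0.0335  0.1516] yaw -91.76 tilt 0.03 t 18.5 F [ 0.5 -0.5 -1.6] op 0.0132 g 58.5
(np.float64(0.5199), np.float64(0.1645), 0.15, -86.8) calls 2 rot [0.0, 0.0, -0.055] shift [-0.529, -1.305, 0.01]
(np.float64(0.5199), np.float64(0.1645), 0.0895, -86.8) calls 1 rot [0.0, 0.0, 0.0] shift [0.0, 0.0, 0.403]
(np.float64(0.528), np.float64(0.0197), 0.0895, -86.8) calls 1 rot [0.0, 0.0, 0.0] shift [0.0, 0.967, 0.0]
(np.float64(0.5498), np.float64(-0.1193), 0.0895, -86.8) calls 1 rot [0.0, 0.0, 0.0] shift [0.093, 0.933, 0.0]
(np.float64(0.5567), np.float64(-0.1539), 0.0895, -86.8) calls 1 rot [0.0, 0.0, 0.0] shift [0.033, 0.233, 0.0]
(np.float64(0.5497), np.float64(-0.0291), 0.0895, -86.8) calls 1 rot [0.0, 0.0, 0.0] shift [-0.0, -0.833, 0.0]
```

```bash
python3 -m crank '[[0,0,0,-0.05,-0.15,0,0],[0,0,0,-0.1,-0.3,0,0],[0,0,0,-0.15,-0.45,0,0],[0,0,0,-0.2,-0.6,0,0],[0,0,0,-0.25,-0.75,0,0],[0,0,0,-0.3,-0.9,0,0],[0,0,0,-0.35,-0.95,0,0],[0,0,0,-0.35,-0.95,0,0],[0,0,0,-0.35,-0.95,0,0],[0,0,0,-0.35,-0.95,0,0]]' >/dev/null
python3 -m crank '[[0,0,-0.01,-0.05,-0.1,0,0],[0,0,-0.02,-0.1,-0.2,0,0],[0,0,-0.03,-0.15,-0.3,0,0],[0,0,-0.04,-0.18,-0.355,0,0],[0,0,-0.055,-0.18,-0.355,0,0],[0,0,-0.055,-0.18,-0.355,0,0],[0,0,-0.055,-0.18,-0.355,0,0],[0,0,-0.055,-0.18,-0.355,0,0],[0,0,-0.055,-0.18,-0.355,0,0],[0,0,-0.055,-0.18,-0.355,0,0]]'
python3 - <<'E'
from h import *
e=.005
im=snap('top','top8.png');blocks(im)
plan([post(-.285,-.034+e,0,.15),post(-.285,-.034+e,0,.0895)])
sc=snap('scene','scene8.png')
cv2.imwrite('pics/c9.png',np.hstack([cv2.resize(im[150:310,350:590],None,fx=1.65,fy=1.65,interpolation=cv2.INTER_CUBIC)[:260],cv2.resize(sc[260:420,40:280],None,fx=1.65,fy=1.65,interpolation=cv2.INTER_CUBIC)[:260]]))
E
```

```text
t: 20.5
tcp_pos: [0.5198, 0.1642, 0.15]
eef_rot: [1.0, 0.028, 0.0, 0.0]
ft_force: [0.5, -0.4, -1.1]
opening: 0.0137
grasp_force: 58.7
blob [385.6 253.7] [12.4 15.8] world [0.5204 0.0289] cass [-0.2346 -0.0361]
at [0.5198 0.1643 0.15  ] yaw -86.82 tilt 0.01 t 20.6 F [ 0.4 -0.4 -1.7] op 0.0134 g 58.7
(np.float64(0.5199), np.float64(0.1645), 0.15, -86.8) calls 1 rot [0.0, 0.0, -0.0] shift [0.001, -0.001, 0.0]
(np.float64(0.5199), np.float64(0.1645), 0.0895, -86.8) calls 1 rot [0.0, 0.0, 0.0] shift [0.0, 0.0, 0.403]
```

View pics/c9.png

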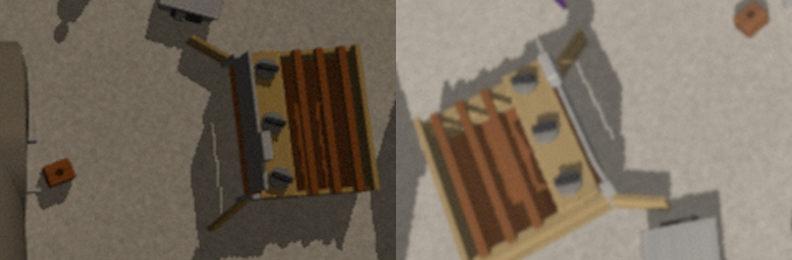

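Two blocks are inside and the last is square in front of the blade. Pushing it all the way.

```bash
python3 -m crank '[[0,0,0,0,0,0.07,0],[0,0,0,0,0,0.14,0],[0,0,0,0,0,0.21,0],[0,0,0,0,0,0.28,0],[0,0,0,0,0,0.33,0],[0,0,0,0,0,0.37,0],[0,0,0,0,0,0.4,0],[0,0,0,0,0,0.4,0],[0,0,0,0,0,0.4,0],[0,0,0,0,0,0.4,0]]' >/dev/null
python3 -m crank '[[0,0,0,0,0.09,0,0],[0,0,0,0,0.18,0,0],[0,0,0,0,0.27,0,0],[0,0,0,0,0.36,0,0],[0,0,0,0,0.46,0,0],[0,0,0,0,0.56,0,0],[0,0,0,0,0.66,0,0],[0,0,0,0,0.76,0,0],[0,0,0,0,0.87,0,0],[0,0,0,0,0.967,0,0]]'>/dev/null
python3 -m crank '[[0,0,0,0.01,0.09,0,0],[0,0,0,0.02,0.18,0,0],[0,0,0,0.03,0.27,0,0],[0,0,0,0.04,0.36,0,0],[0,0,0,0.05,0.45,0,0],[0,0,0,0.06,0.54,0,0],[0,0,0,0.07,0.63,0,0],[0,0,0,0.08,0.72,0,0],[0,0,0,0.09,0.82,0,0],[0,0,0,0.093,0.93,0,0]]'
python3 -m crank '[[0,0,0,0.01,0.06,0,0],[0,0,0,0.02,0.12,0,0],[0,0,0,0.03,0.18,0,0],[0,0,0,0.03,0.23,0,0],[0,0,0,0.03,0.26,0,0],[0,0,0,0.03,0.26,0,0],[0,0,0,0.03,0.26,0,0],[0,0,0,0.03,0.26,0,0],[0,0,0,0.03,0.26,0,0],[0,0,0,0.03,0.26,0,0]]'
python3 -m crank '[[0,0,0,0,-0.1,0,0],[0,0,0,0,-0.2,0,0],[0,0,0,0,-0.3,0,0],[0,0,0,0,-0.4,0,0],[0,0,0,0,-0.5,0,0],[0,0,0,0,-0.6,0,0],[0,0,0,0,-0.7,0,0],[0,0,0,0,-0.8,-0.1,0],[0,0,0,0,-0.9,-0.25,0],[0,0,0,0,-1,-0.4,0]]'
python3 - <<'E'
from h import *
plan([(.48,.22,.15,CY+13),(.535,.29,.15,4.1),(.541,.295,.15,4.1),(.541,.295,.092,4.1)])
E
```

```text
t: 23.6
tcp_pos: [0.5498, -0.1198, 0.09]
eef_rot: [1.0, 0.028, -0.0, -0.0]
ft_force: [-0.9, 0.9, -1.6]
opening: 0.0135
grasp_force: 58.6
t: 24.6
tcp_pos: [0.5562, -0.1572, 0.0901]
eef_rot: [1.0, 0.028, 0.0, -0.0]
ft_force: [-1.3, 0.0, -2.6]
opening: 0.0131
grasp_force: 58.6
t: 25.6
tcp_pos: [0.5474, -0.0072, 0.1506]
eef_rot: [1.0, 0.028, -0.0, 0.0]
ft_force: [0.1, -0.7, -0.8]
opening: 0.0136
grasp_force: 58.6
at [ 0.5474 -0.0072  0.1506] yaw -86.80 tilt 0.05 t 25.6 F [ 0.1 -0.7 -0.8] op 0.0136 g 58.6
(0.48, 0.22, 0.15, -73.8) calls 2 rot [0.0, 0.001, -0.144] shift [-0.364, -1.537, 0.004]
(0.535, 0.29, 0.15, 4.1) calls 1 rot [0.0, 0.0, -0.866] shift [0.482, -0.346, 0.0]
(0.541, 0.295, 0.15, 4.1) calls 1 rot [0.0, 0.0, 0.0] shift [0.03, 0.042, 0.0]
(0.541, 0.295, 0.092, 4.1) calls 1 rot [0.0, 0.0, 0.0] shift [0.0, 0.0, 0.387]
```

```bash
python3 -m crank '[[0,0,0,-0.05,-0.15,0,0],[0,0,0,-0.1,-0.3,0,0],[0,0,0,-0.15,-0.45,0,0],[0,0,0,-0.2,-0.6,0,0],[0,0,0,-0.25,-0.75,0,0],[0,0,0,-0.3,-0.9,0,0],[0,0,0,-0.36,-1,0,0],[0,0,0,-0.36,-1,0,0],[0,0,0,-0.36,-1,0,0],[0,0,0,-0.36,-1,0,0]]' >/dev/null
python3 -m crank '[[0,0,-0.05,0,-0.15,0,0],[0,0,-0.1,0,-0.3,0,0],[0,0,-0.144,0,-0.45,0,0],[0,0,-0.144,0,-0.54,0,0],[0,0,-0.144,0,-0.54,0,0],[0,0,-0.144,0,-0.54,0,0],[0,0,-0.144,0,-0.54,0,0],[0,0,-0.144,0,-0.54,0,0],[0,0,-0.144,0,-0.54,0,0],[0,0,-0.144,0,-0.54,0,0]]'
python3 - <<'E'
from h import *
im=snap('top','top9.png');blocks(im)
sc=snap('scene','scene9.png')
plan([(.535,.29,.15,4.1),(.535,.295,.15,4.1),(.535,.295,.0915,4.1)])
cv2.imwrite('pics/c10.png',np.hstack([cv2.resize(im[165:285,460:590],None,fx=3,fy=3,interpolation=cv2.INTER_CUBIC)[:360],cv2.resize(sc[280:430,45:175],None,fx=3,fy=3,interpolation=cv2.INTER_CUBIC)[:360]]))
E
```

```text
t: 27.6
tcp_pos: [0.481, 0.2196, 0.1501]
eef_rot: [0.99, 0.14, -0.0, -0.0]
ft_force: [1.0, 0.3, -1.8]
opening: 0.0135
grasp_force: 58.7
at [0.481  0.2197 0.15  ] yaw -73.86 tilt 0.00 t 27.7 F [ 0.2  0.7 -2. ] op 0.0134 g 58.7
(0.535, 0.29, 0.15, 4.1) calls 1 rot [-0.0, 0.0, -0.866] shift [0.476, -0.35, 0.0]
(0.535, 0.295, 0.15, 4.1) calls 1 rot [0.0, 0.0, 0.0] shift [0.033, 0.002, 0.0]
(0.535, 0.295, 0.0915, 4.1) calls 1 rot [0.0, 0.0, 0.0] shift [0.0, 0.0, 0.39]
```

View pics/c10.png

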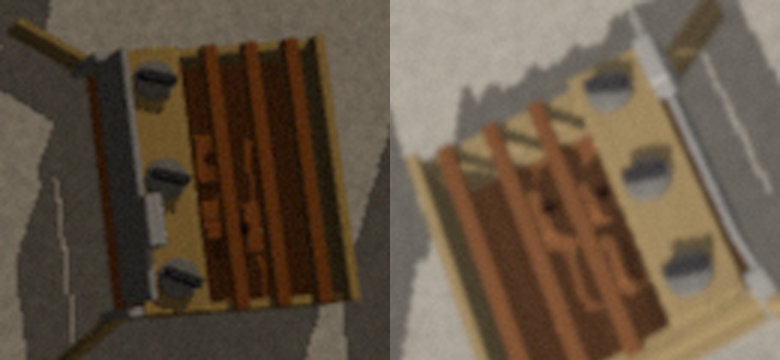

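Both views show the three blocks well inside, under the slats. I'll put the rake back.

```bash
python3 -m crank '[[0,0,-0.09,0.05,-0.035,0,0],[0,0,-0.18,0.1,-0.07,0,0],[0,0,-0.27,0.15,-0.1,0,0],[0,0,-0.36,0.2,-0.14,0,0],[0,0,-0.45,0.25,-0.18,0,0],[0,0,-0.54,0.3,-0.21,0,0],[0,0,-0.63,0.35,-0.25,0,0],[0,0,-0.72,0.4,-0.28,0,0],[0,0,-0.8,0.45,-0.32,0,0],[0,0,-0.866,0.476,-0.35,0,0]]' >/dev/null
python3 -m crank '[[0,0,0,0.03,0,0,0],[0,0,0,0.03,0,0.07,0],[0,0,0,0.03,0,0.14,0],[0,0,0,0.03,0,0.21,0],[0,0,0,0.03,0,0.28,0],[0,0,0,0.03,0,0.33,0],[0,0,0,0.03,0,0.36,0],[0,0,0,0.03,0,0.38,0],[0,0,0,0.03,0,0.387,0],[0,0,0,0.03,0,0.387,0]]'
python3 - <<'E'
from h import *
plan([])
E
```

```text
t: 29.7
tcp_pos: [0.5348, 0.2947, 0.0921]
eef_rot: [0.681, 0.732, 0.0, 0.0]
ft_force: [0.3, 0.6, -1.6]
opening: 0.0133
grasp_force: 58.8
at [0.5348 0.2947 0.0921] yaw 4.10 tilt 0.01 t 29.7 F [ 0.3  0.6 -1.6] op 0.0133 g 58.8
```

```bash
python3 -m crank '[[0,0,0,0,0,0.004,0],[0,0,0,0,0,0.008,0],[0,0,0,0,0,0.008,0],[0,0,0,0,0,0.008,0.1],[0,0,0,0,0,0.008,0.3],[0,0,0,0,0,0.008,0.5],[0,0,0,0,0,0.008,0.7],[0,0,0,0,0,0.008,0.9],[0,0,0,0,0,0.008,1],[0,0,0,0,0,0.008,1]]'
python3 -m crank '[[0,0,0,0,0,0,1],[0,0,0,0,0,0,1],[0,0,0,0,0,-0.15,1],[0,0,0,0,0,-0.3,1],[0,0,0,0,0,-0.5,1],[0,0,0,0,0,-0.7,1],[0,0,0,0,0,-0.9,1],[0,0,0,0,0,-1,1],[0,0,0,0,0,-1,1],[0,0,0,0,0,-1,1]]'
python3 - <<'E'
from h import *
p=c2w(-.007,-.034); plan([(.5,.15,.24,-40),(*p,.24,-87),(*p,.16,-87),(*p,.0775,-87)])
E
```

```text
t: 30.7
tcp_pos: [0.5346, 0.2947, 0.0907]
eef_rot: [0.681, 0.732, -0.0, 0.0]
ft_force: [-0.1, 1.0, 0.7]
opening: 0.0855
grasp_force: 0.0
t: 31.7
tcp_pos: [0.5343, 0.2947, 0.2401]
eef_rot: [0.681, 0.732, -0.0, -0.0]
ft_force: [0.3, 0.8, -1.0]
opening: 0.0851
grasp_force: 0.0
at [0.5343 0.2947 0.2401] yaw 4.12 tilt 0.04 t 31.7 F [ 0.3  0.8 -1. ] op 0.0851 g 0.0
(0.5, 0.15, 0.24, -40) calls 1 rot [-0.0, 0.0, 0.49] shift [-0.946, -0.297, 0.001]
(np.float64(0.5351622634828604), np.float64(-0.19820884582049372), 0.24, -87) calls 2 rot [0.0, 0.0, 0.522] shift [-1.628, 1.672, 0.0]
(np.float64(0.5351622634828604), np.float64(-0.19820884582049372), 0.16, -87) calls 1 rot [0.0, 0.0, 0.0] shift [0.0, 0.0, 0.533]
(np.float64(0.5351622634828604), np.float64(-0.19820884582049372), 0.0775, -87) calls 1 rot [0.0, 0.0, 0.0] shift [0.0, 0.0, 0.55]
```

```bash
python3 -m crank '[[0,0,0.08,-0.2,-0.06,0,0],[0,0,0.16,-0.4,-0.12,0,0],[0,0,0.24,-0.6,-0.18,0,0],[0,0,0.32,-0.8,-0.24,0,0],[0,0,0.4,-0.946,-0.297,0,0],[0,0,0.49,-0.946,-0.297,0,0],[0,0,0.49,-0.946,-0.297,0,0],[0,0,0.49,-0.946,-0.297,0,0],[0,0,0.49,-0.946,-0.297,0,0],[0,0,0.49,-0.946,-0.297,0,0]]' 40 >/dev/null
python3 -m crank '[[0,0,0.08,-0.2,0.2,0,0],[0,0,0.16,-0.4,0.4,0,0],[0,0,0.24,-0.6,0.6,0,0],[0,0,0.32,-0.8,0.83,0,0],[0,0,0.4,-0.8,0.83,0,0],[0,0,0.522,-0.8,0.83,0,0],[0,0,0.522,-0.8,0.83,0,0],[0,0,0.522,-0.8,0.83,0,0],[0,0,0.522,-0.8,0.83,0,0],[0,0,0.522,-0.8,0.83,0,0]]'
python3 - <<'E'
from h import *
im=snap('scene','scene10.png')
l=ray('top',(455+228/4,160+312/4),.128);print('lip top cam',l.round(4),w2c(l).round(4))
p=c2w(-.007,-.034); plan([(*p,.24,-87),(*p,.15,-87),(*p,.0775,-87)])
E
```

```text
t: 33.7
tcp_pos: [0.5186, -0.0219, 0.2407]
eef_rot: [1.0, 0.027, -0.0, 0.0]
ft_force: [0.4, -0.4, 0.5]
opening: 0.0002
grasp_force: 0.0
lip top cam [ 0.537  -0.1985  0.128 ] [-0.0066 -0.0322]
at [ 0.5186 -0.0219  0.2408] yaw -86.89 tilt 0.00 t 33.8 F [0.1 0.  0.4] op -0.0002 g 0.0
(np.float64(0.5351622634828604), np.float64(-0.19820884582049372), 0.24, -87) calls 2 rot [-0.0, 0.0, 0.001] shift [0.046, 1.18, 0.005]
(np.float64(0.5351622634828604), np.float64(-0.19820884582049372), 0.15, -87) calls 1 rot [0.0, 0.0, 0.0] shift [0.0, 0.0, 0.6]
(np.float64(0.5351622634828604), np.float64(-0.19820884582049372), 0.0775, -87) calls 1 rot [0.0, 0.0, 0.0] shift [0.0, 0.0, 0.483]
```

```bash
python3 -m crank '[[0,0,0,0.05,0.2,0,0],[0,0,0,0.05,0.4,0,0],[0,0,0,0.05,0.6,0,0],[0,0,0,0.05,0.8,0,0],[0,0,0,0.05,1,0,0],[0,0,0,0.05,1,0.15,0],[0,0,0,0.05,1,0.3,0],[0,0,0,0.05,1,0.4,0],[0,0,0,0.05,1,0.4,0],[0,0,0,0.05,1,0.4,0]]' >/dev/null
python3 -m crank '[[0,0,0,0,0.09,0,0],[0,0,0,0,0.18,0,0],[0,0,0,0,0.18,0.1,0],[0,0,0,0,0.18,0.2,0],[0,0,0,0,0.18,0.3,0],[0,0,0,0,0.18,0.36,0],[0,0,0,0,0.18,0.42,0],[0,0,0,0,0.18,0.48,0],[0,0,0,0,0.18,0.54,0],[0,0,0,0,0.18,0.6,0]]'
python3 -m crank '[[0,0,0,0,0,0.02,0],[0,0,0,0,0,0.04,0],[0,0,0,0,0,0.06,0],[0,0,0,0,0,0.08,0],[0,0,0,0,0,0.085,0],[0,0,0,0,0,0.09,0],[0,0,0,0,0,0.09,0],[0,0,0,0,0,0.09,0],[0,0,0,0,0,0.09,0],[0,0,0,0,0,0.09,0]]'
```

```text
t: 35.75
tcp_pos: [0.5355, -0.1983, 0.0901]
eef_rot: [1.0, 0.026, 0.0, -0.0]
ft_force: [0.1, 2.1, 2.4]
opening: 0.0001
grasp_force: 1.1
t: 36.75
tcp_pos: [0.5355, -0.1985, 0.078]
eef_rot: [1.0, 0.026, 0.0, -0.0]
ft_force: [-5.9, 2.0, 15.4]
opening: -0.0001
grasp_force: 7.8
```

Shutter is down (lip at 78 mm, 15 N). Now the key.

```bash
python3 -m crank '[[0,0,0,0,0,-0.2,0],[0,0,0,0,0,-0.4,0],[0,0,0,0,-0.1,-0.6,0],[0,0,0,0,-0.3,-0.8,0],[0,0,0,0,-0.5,-1,0],[0,0,0,0,-0.7,-1,0],[0,0,0,0,-0.85,-1,0],[0,0,0,0,-1,-1,0],[0,0,0,0,-1,-1,0],[0,0,0,0,-1,-1,0]]' >/dev/null
python3 -m crank '[[0,0,-0.09,0,-0.15,0,0],[0,0,-0.18,0,-0.3,0,0],[0,0,-0.27,0,-0.45,0,0],[0,0,-0.36,0,-0.6,0,0],[0,0,-0.45,0,-0.7,0,0],[0,0,-0.54,0,-0.8,0,0],[0,0,-0.63,0,-0.9,0,0],[0,0,-0.72,0,-1,0,0],[0,0,-0.81,0,-1,0,0],[0,0,-0.9,0,-1,0,0]]'
python3 - <<'E'
from h import *
plan([(.53,.30,.23,76),(.5385,.4155,.23,76),(.5385,.4155,.13,76)])
E
```

```text
t: 38.75
tcp_pos: [0.5199, 0.1004, 0.2272]
eef_rot: [0.741, 0.671, -0.0, 0.0]
ft_force: [-0.6, -0.3, -1.1]
opening: -0.0001
grasp_force: 0.0
at [0.5199 0.1004 0.2272] yaw -5.70 tilt 0.02 t 38.8 F [-0.6 -0.3 -1.1] op -0.0001 g 0.0
(0.53, 0.3, 0.23, 76) calls 2 rot [-0.0, 0.0, -0.908] shift [1.331, -0.065, -0.019]
(0.5385, 0.4155, 0.23, 76) calls 1 rot [0.0, 0.0, 0.0] shift [0.131, 0.761, 0.0]
(0.5385, 0.4155, 0.13, 76) calls 1 rot [0.0, 0.0, 0.0] shift [0.0, 0.0, 0.667]
```

```bash
python3 -m crank '[[0,0,-0.09,0.15,0,-0.02,1],[0,0,-0.18,0.3,0,-0.02,1],[0,0,-0.27,0.45,0,-0.02,1],[0,0,-0.36,0.6,0,-0.02,1],[0,0,-0.45,0.75,0,-0.02,1],[0,0,-0.54,0.9,0,-0.02,1],[0,0,-0.63,1,0,-0.02,1],[0,0,-0.72,1,0,-0.02,1],[0,0,-0.81,1,0,-0.02,1],[0,0,-0.908,1,0,-0.02,1]]'
python3 - <<'E'
from h import *
plan([(.5385,.4155,.23,76),(.5385,.4155,.13,76)])
E
```

```text
t: 39.75
tcp_pos: [0.536, 0.2491, 0.2301]
eef_rot: [0.124, 0.992, -0.0, 0.0]
ft_force: [0.6, 0.5, 0.4]
opening: 0.0853
grasp_force: 0.0
at [0.536  0.2491 0.2301] yaw 75.75 tilt 0.03 t 39.8 F [0.6 0.5 0.4] op 0.0853 g 0.0
(0.5385, 0.4155, 0.23, 76) calls 2 rot [-0.0, 0.0, -0.003] shift [0.257, 1.079, -0.0]
(0.5385, 0.4155, 0.13, 76) calls 1 rot [0.0, 0.0, 0.0] shift [0.0, 0.0, 0.667]
```

```bash
python3 -m crank '[[0,0,0,0.05,0.2,0,1],[0,0,0,0.1,0.4,0,1],[0,0,0,0.15,0.6,0,1],[0,0,0,0.2,0.8,0,1],[0,0,0,0.257,1,0,1],[0,0,0,0.257,1,0,1],[0,0,0,0.257,1,0,1],[0,0,0,0.257,1,0,1],[0,0,0,0.257,1,0,1],[0,0,0,0.257,1,0,1]]' >/dev/null
python3 -m crank '[[0,0,0,0,0.08,0.1,1],[0,0,0,0,0.08,0.2,1],[0,0,0,0,0.08,0.3,1],[0,0,0,0,0.08,0.4,1],[0,0,0,0,0.08,0.5,1],[0,0,0,0,0.08,0.6,1],[0,0,0,0,0.08,0.67,1],[0,0,0,0,0.08,0.67,1],[0,0,0,0,0.08,0.67,1],[0,0,0,0,0.08,0.67,1]]'
python3 - <<'E'
from h import *
im=snap('scene','scene11.png');s=manip.read_state();print(proj('scene',s['tcp_pos']))
cv2.imwrite('pics/c11.png',cv2.resize(im[120:270,350:490],None,fx=4,fy=4,interpolation=cv2.INTER_CUBIC))
E
```

```text
t: 41.75
tcp_pos: [0.5388, 0.4172, 0.1306]
eef_rot: [0.126, 0.992, 0.0, 0.0]
ft_force: [-0.0, -0.0, 0.5]
opening: 0.0856
grasp_force: 0.0
[427.83187472 169.6014281 ]
```

View pics/c11.png

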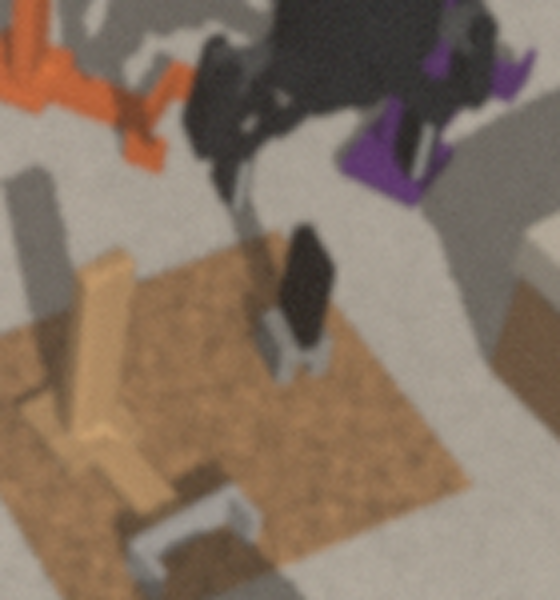

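Scene view: finger tips at (238,205) and (420,177) in the crop, with the key top at (313,245), slightly to the left of the gripper axis. The rake stands upright. I'll work out the correction relative to the fingers.

```bash
python3 - <<'E'
from h import *
s=manip.read_state();p=s['tcp_pos']
f=lambda x,y:np.array([350+(x-1.5)/4,120+(y-1.5)/4])
mid=f(329.5,192); b=mid-proj('scene',p+[0,0,.013]); print('bias px',b)
k=ray('scene',f(313,246)-b,.097); print('key top',k.round(4))
hp=f(103,260)-b; print('rake post top',ray('scene',hp,.145).round(4), '(expect x .535 by grip)')
# base->angle of key: socket front bottom corners
plan([(k[0],k[1],.13,76),(k[0],k[1],.06,76)])
E
```

```text
bias px [3.18990011 2.40663783]
key top [0.534  0.4187 0.097 ]
rake post top [0.5245 0.2937 0.145 ] (expect x .535 by grip)
at [0.5388 0.4172 0.1306] yaw 75.51 tilt 0.07 t 41.8 F [ 0.7  0.2 -0.4] op 0.0856 g 0.0
(np.float64(0.5339519513448773), np.float64(0.418684056906096), 0.13, 76) calls 1 rot [0.001, 0.0, -0.005] shift [0.034, 0.002, 0.004]
(np.float64(0.5339519513448773), np.float64(0.418684056906096), 0.06, 76) calls 1 rot [0.0, 0.0, 0.0] shift [0.0, 0.0, 0.467]
```

```bash
python3 - <<'E'
from h import *
plan([(.541,.4138,.0605,76)])
E
```

```text
at [0.5388 0.4172 0.1306] yaw 75.51 tilt 0.07 t 41.8 F [ 0.7  0.2 -0.4] op 0.0856 g 0.0
(0.541, 0.4138, 0.0605, 76) calls 1 rot [0.001, 0.0, -0.005] shift [-0.02, -0.018, 0.467]
```

```bash
python3 -m crank '[[0,0,0,-0.02,-0.018,0.08,1],[0,0,0,-0.02,-0.018,0.16,1],[0,0,0,-0.02,-0.018,0.24,1],[0,0,0,-0.02,-0.018,0.32,1],[0,0,0,-0.02,-0.018,0.4,1],[0,0,0,-0.02,-0.018,0.467,1],[0,0,0,-0.02,-0.018,0.467,0.8],[0,0,0,-0.02,-0.018,0.467,0.6],[0,0,0,-0.02,-0.018,0.467,0.4],[0,0,0,-0.02,-0.018,0.467,0.3]]' 20
python3 -m crank '[[0,0,0,0,0,0,0.27],[0,0,0,0,0,0,0.24],[0,0,0,0,0,0,0.21],[0,0,0,0,0,0,0.18],[0,0,0,0,0,0,0.15],[0,0,0,0,0,0,0.12],[0,0,0,0,0,0,0.08],[0,0,0,0,0,0,0],[0,0,0,0,0,0,0],[0,0,0,0,0,0,0]]' 20
python3 -m crank '[[0,0,0,0,0,0,0],[0,0,0,0,0,0,0],[0,0,0,0,0,0,0],[0,0,0,0,0,0,0],[0,0,0,0,0,0,0],[0,0,0,0,0,-0.05,0],[0,0,0,0,0,-0.1,0],[0,0,0,0,0,-0.2,0],[0,0,0,0,0,-0.3,0],[0,0,0,0,0,-0.4,0]]' 100
```

```text
t: 42.8
tcp_pos: [0.5409, 0.4138, 0.0603]
eef_rot: [0.126, 0.992, 0.0, 0.0]
ft_force: [-0.0, 0.3, 0.1]
opening: 0.0283
grasp_force: 0.0
t: 43.8
tcp_pos: [0.5406, 0.4134, 0.0597]
eef_rot: [0.126, 0.992, -0.0, -0.0]
ft_force: [-0.5, -0.9, 0.3]
opening: 0.0115
grasp_force: 23.5
t: 44.8
tcp_pos: [0.5408, 0.4137, 0.1216]
eef_rot: [0.126, 0.992, 0.0, 0.0]
ft_force: [0.8, 0.3, -0.9]
opening: 0.0108
grasp_force: 97.3
```

```bash
python3 - <<'E'
from h import *
p=c2w(.026,0); print(p)
plan([(.541,.414,.225,76),(.541,.1,.225,3.2),(*p,.225,3.2),(*p,.14,3.2)])
E
```

```text
[ 0.57095136 -0.22925946]
at [0.5408 0.4137 0.1216] yaw 75.51 tilt 0.05 t 44.8 F [ 0.8  0.3 -0.9] op 0.0108 g 97.3
(0.541, 0.414, 0.225, 76) calls 1 rot [0.0, 0.0, -0.005] shift [-0.001, 0.003, -0.689]
(0.541, 0.1, 0.225, 3.2) calls 3 rot [0.0, 0.0, 0.809] shift [-0.506, -2.031, 0.0]
(np.float64(0.5709513591298223), np.float64(-0.2292594598687315), 0.225, 3.2) calls 3 rot [0.0, 0.0, 0.0] shift [-2.203, 0.077, 0.0]
(np.float64(0.5709513591298223), np.float64(-0.2292594598687315), 0.14, 3.2) calls 1 rot [0.0, 0.0, 0.0] shift [0.0, 0.0, 0.567]
```

```bash
python3 -m crank '[[0,0,0,0,0,-0.12,0],[0,0,0,0,0,-0.24,0],[0,0,0,0,0,-0.36,0],[0,0,0,0,0,-0.48,0],[0,0,0,0,0,-0.6,0],[0,0,0,0,0,-0.69,0],[0,0,0,0,0,-0.69,0],[0,0,0,0,0,-0.69,0],[0,0,0,0,0,-0.69,0],[0,0,0,0,0,-0.69,0]]' >/dev/null
python3 -m crank '[[0,0,0.09,-0.03,-0.12,0,0],[0,0,0.18,-0.06,-0.24,0,0],[0,0,0.27,-0.09,-0.36,0,0],[0,0,0.36,-0.12,-0.48,0,0],[0,0,0.45,-0.15,-0.6,0,0],[0,0,0.54,-0.18,-0.72,0,0],[0,0,0.63,-0.21,-0.84,0,0],[0,0,0.72,-0.25,-1,0,0],[0,0,0.8,-0.25,-1,0,0],[0,0,0.803,-0.25,-1,0,0]]' >/dev/null
python3 -m crank '[[0,0,0,-0.15,0,0,0],[0,0,0,-0.3,0,0,0],[0,0,0,-0.45,0,0,0],[0,0,0,-0.6,0,0,0],[0,0,0,-0.75,0,0,0],[0,0,0,-0.9,0,0,0],[0,0,0,-1,0,0,0],[0,0,0,-1,0,0,0],[0,0,0,-1,0,0,0],[0,0,0,-1,0,0,0]]' >/dev/null
python3 -m crank '[[0,0,0,-0.15,0,0,0],[0,0,0,-0.3,0,0,0],[0,0,0,-0.45,0,0,0],[0,0,0,-0.6,0,0,0],[0,0,0,-0.75,0,0,0],[0,0,0,-0.9,0,0,0],[0,0,0,-1,0,0,0],[0,0,0,-1,0,0,0],[0,0,0,-1,0,0,0],[0,0,0,-1,0,0,0]]'
python3 - <<'E'
from h import *
p=c2w(.026,0)
plan([(*p,.225,3.2),(*p,.14,3.2)])
print(manip.read_state()['joint_positions'].round(2))
im=snap('top','top12.png'); a=cv2.imread('pics/top0.png')
# rake patch shift since start
t=a[190:270,236:276]; r=cv2.matchTemplate(im[170:290,215:300],t,cv2.TM_CCOEFF_NORMED); _,mx,_,l=cv2.minMaxLoc(r); print('rake shift px',l[0]+215-236,l[1]+170-190,mx)
E
```

```text
t: 48.8
tcp_pos: [0.5566, -0.0392, 0.2231]
eef_rot: [0.686, 0.727, 0.0, -0.0]
ft_force: [-0.1, 0.3, -0.7]
opening: 0.0108
grasp_force: 97.5
at [ 0.5566 -0.0392  0.2231] yaw 3.35 tilt 0.02 t 48.8 F [-0.1  0.3 -0.7] op 0.0108 g 97.5
(np.float64(0.5709513591298223), np.float64(-0.2292594598687315), 0.225, 3.2) calls 2 rot [-0.0, -0.0, 0.002] shift [-1.271, 0.022, -0.013]
(np.float64(0.5709513591298223), np.float64(-0.2292594598687315), 0.14, 3.2) calls 1 rot [0.0, 0.0, 0.0] shift [0.0, 0.0, 0.567]
[-0.61  0.29  0.69  1.91 -0.21  1.02  0.23]
rake shift px 0 3 0.8637890219688416
```

```bash
python3 -m crank '[[0,0,0,-0.15,0,0,0],[0,0,0,-0.3,0,0,0],[0,0,0,-0.45,0,0,0],[0,0,0,-0.6,0,0,0],[0,0,0,-0.75,0.01,0,0],[0,0,0,-0.9,0.02,0,0],[0,0,0,-1,0.02,0,0],[0,0,0,-1,0.02,0,0],[0,0,0,-1,0.02,0,0],[0,0,0,-1,0.02,0,0]]' >/dev/null
python3 -m crank '[[0,0,0,-0.09,0,0,0],[0,0,0,-0.18,0,0.1,0],[0,0,0,-0.27,0,0.2,0],[0,0,0,-0.27,0,0.3,0],[0,0,0,-0.27,0,0.4,0],[0,0,0,-0.27,0,0.5,0],[0,0,0,-0.27,0,0.55,0],[0,0,0,-0.27,0,0.55,0],[0,0,0,-0.27,0,0.55,0],[0,0,0,-0.27,0,0.55,0]]'
python3 - <<'E'
from h import *
p=c2w(.026,0)
plan([(*p,.14,3.2),(*p,.1205,3.2)])
im=snap('scene','scene13.png')
cv2.imwrite('pics/c12.png',cv2.resize(im[250:400,50:200],None,fx=4,fy=4,interpolation=cv2.INTER_CUBIC))
E
```

```text
t: 50.85
tcp_pos: [0.5706, -0.2307, 0.1414]
eef_rot: [0.687, 0.727, 0.0, 0.0]
ft_force: [-0.1, 0.2, -1.2]
opening: 0.0112
grasp_force: 97.5
at [ 0.5706 -0.2307  0.1414] yaw 3.26 tilt 0.06 t 50.9 F [-0.1  0.2 -1.2] op 0.0112 g 97.5
(np.float64(0.5709513591298223), np.float64(-0.2292594598687315), 0.14, 3.2) calls 1 rot [0.001, 0.0, 0.001] shift [0.009, 0.003, 0.009]
(np.float64(0.5709513591298223), np.float64(-0.2292594598687315), 0.1205, 3.2) calls 1 rot [0.0, 0.0, 0.0] shift [0.0, 0.0, 0.13]
```

View pics/c12.png

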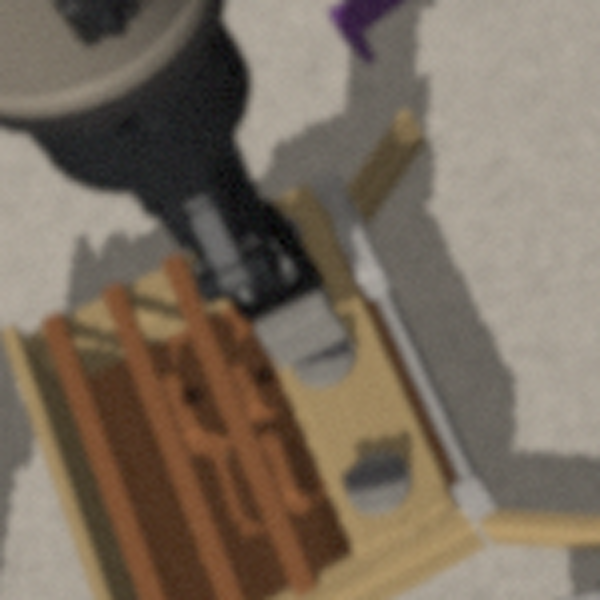

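Key is straight above screw_b (disc at about (322,350) in the crop). Lowering gently and feeling for the bar.

```bash
python3 -m crank '[[0,0,0,0.009,0.002,0.02,0],[0,0,0,0.009,0.002,0.04,0],[0,0,0,0.009,0.002,0.06,0],[0,0,0,0.009,0.002,0.075,0],[0,0,0,0.009,0.002,0.085,0],[0,0,0,0.009,0.002,0.095,0],[0,0,0,0.009,0.002,0.1,0],[0,0,0,0.009,0.002,0.1,0],[0,0,0,0.009,0.002,0.1,0],[0,0,0,0.009,0.002,0.1,0]]'
```

```text
t: 51.9
tcp_pos: [0.5711, -0.2299, 0.1288]
eef_rot: [0.687, 0.727, 0.001, 0.001]
ft_force: [-15.0, 7.3, 51.3]
opening: 0.0111
grasp_force: 105.1
```

```bash
python3 - <<'E'
from h import *
print(np.round(manip.read_state()['ft_torque'],3))
E
python3 -m crank '[[0,0,0,0,0,-0.02,0],[0,0,0,0,0,-0.04,0],[0,0,0,0,0,-0.04,0],[0,0,0,0,0,-0.04,0],[0,0,0,0,0,-0.04,0],[0,0,0,0,0,-0.04,0],[0,0,0,0,0,-0.04,0],[0,0,0,0,0,-0.04,0],[0,0,0,0,0,-0.04,0],[0,0,0,0,0,-0.04,0]]'
python3 - <<'E'
from h import *
print(np.round(manip.read_state()['ft_torque'],3)); plan([(.568,-.2295,.1325,3.2)])
E
```

```text
[2.179 3.767 0.055]
t: 52.9
tcp_pos: [0.5704, -0.2293, 0.1317]
eef_rot: [0.687, 0.727, -0.0, -0.0]
ft_force: [0.2, -0.7, -1.1]
opening: 0.0108
grasp_force: 97.7
[-0.032  0.054 -0.02 ]
at [ 0.5704 -0.2293  0.1317] yaw 3.25 tilt 0.00 t 52.9 F [ 0.2 -0.7 -1.1] op 0.0108 g 97.7
(0.568, -0.2295, 0.1325, 3.2) calls 1 rot [-0.0, 0.0, 0.001] shift [-0.001, -0.016, -0.005]
```

```bash
python3 -m crank '[[0,0,0,0,-0.02,0,0],[0,0,0,0,-0.02,0.01,0],[0,0,0,0,-0.02,0.02,0],[0,0,0,0,-0.02,0.025,0],[0,0,0,0,-0.02,0.03,0],[0,0,0,0,-0.02,0.03,0],[0,0,0,0,-0.02,0.03,0],[0,0,0,0,-0.02,0.03,0],[0,0,0,0,-0.02,0.03,0],[0,0,0,0,-0.02,0.03,0]]'
python3 - <<'E'
from h import *
print(np.round(manip.read_state()['ft_torque'],3))
E
```

```text
t: 53.9
tcp_pos: [0.5677, -0.2299, 0.1293]
eef_rot: [0.687, 0.727, 0.001, 0.0]
ft_force: [-11.8, 4.8, 37.0]
opening: 0.011
grasp_force: 103.1
[1.359 2.962 0.048]
```

```bash
python3 -m crank '[[0,0,0,0,0,-0.03,0],[0,0,0,0,0.02,-0.03,0],[0,0,0,0,0.04,-0.03,0],[0,0,0,0,0.04,-0.03,0],[0,0,0,0,0.04,-0.02,0],[0,0,0,0,0.04,-0.01,0],[0,0,0,0,0.04,0,0],[0,0,0,0,0.04,0,0],[0,0,0,0,0.04,0,0],[0,0,0,0,0.04,0,0]]'
python3 - <<'E'
from h import *
print(np.round(manip.read_state()['ft_torque'],3))
E
```

```text
t: 54.9
tcp_pos: [0.5739, -0.2295, 0.1286]
eef_rot: [0.687, 0.727, 0.001, 0.0]
ft_force: [-5.8, 2.9, 23.8]
opening: 0.0106
grasp_force: 101.3
[0.949 1.44  0.097]
```

```bash
python3 -m crank '[[0,0,0,0,0,-0.03,0],[0,0,0,0,0.01,-0.03,0],[0,0,0,0,0.02,-0.03,0],[0,0,0,0,0.02,-0.03,0],[0,0,0,0,0.02,-0.02,0],[0,0,0,0,0.02,-0.01,0],[0,0,0,0,0.02,0,0],[0,0,0,0,0.02,0.005,0],[0,0,0,0,0.02,0.01,0],[0,0,0,0,0.02,0.01,0]]'
python3 - <<'E'
from h import *
print(np.round(manip.read_state()['ft_torque'],3)); 
im=snap('scene','scene14.png')
E
```

```text
t: 55.9
tcp_pos: [0.5775, -0.2295, 0.1281]
eef_rot: [0.687, 0.727, 0.001, 0.001]
ft_force: [-6.8, 4.8, 37.3]
opening: 0.0111
grasp_force: 103.2
[ 0.958  2.265 -0.123]
```

The bar isn't entering across ±5 mm, so the bars' actual angle is suspect. Measuring it in the earlier images.

```bash
python3 -m crank '[[0,0,0,0,0,-0.05,0],[0,0,0,0,-0.02,-0.1,0],[0,0,0,0,-0.04,-0.1,0],[0,0,0,0,-0.04,-0.1,0],[0,0,0,0,-0.04,-0.1,0],[0,0,0,0,-0.04,-0.1,0],[0,0,0,0,-0.04,-0.1,0],[0,0,0,0,-0.04,-0.1,0],[0,0,0,0,-0.04,-0.1,0],[0,0,0,0,-0.04,-0.1,0]]' >/dev/null
python3 - <<'E'
from h import *
for n,f in(('top','top0'),('top','top8'),('top','top9'),('scene','scene8'),('scene','scene9')):
    im=cv2.imread(f'pics/{f}.png');g=cv2.cvtColor(im,cv2.COLOR_BGR2GRAY)
    for s,y in(('a',-.068),('b',0),('c',.068)):
        p=c2w(.026,y); u=proj(n,(*p,.073)); 
        if n=='scene': u=u+[3,3]
        x0,y0=int(u[0])-8,int(u[1])-8
        P=cv2.resize(g[y0:y0+17,x0:x0+17],None,fx=4,fy=4,interpolation=cv2.INTER_CUBIC)
        lim=35 if n=='top' else 75
        m=(P<lim).astype(np.uint8)
        k,lab,st,ce=cv2.connectedComponentsWithStats(m)
        if k<2: print(f,s,'none',P.min());continue
        i=1+np.argmax(st[1:,4]); yy,xx=np.nonzero(lab==i)
        q=np.array([ray(n,(x0+(a-1.5)/4,y0+(b-1.5)/4),.073)[:2] for a,b in zip(xx,yy)])
        c=q.mean(0);w,v=np.linalg.eigh(np.cov((q-c).T)); d=v[:,1]
        print(f,s,'area',st[i,4],'ctr',c.round(4),'L,W',(np.sqrt(12*w[::-1])*1000).round(1),'ang rel cass x',((np.degrees(np.arctan2(d[1],d[0]))-CY+90)%180-90).round(1))
E
```

```text
top0 a area 821 ctr [ 0.5044 -0.2302] L,W [25.8  9.7] ang rel cass x -15.7
top0 b area 753 ctr [ 0.572  -0.2273] L,W [24.   7.8] ang rel cass x -17.3
top0 c area 840 ctr [ 0.6391 -0.2221] L,W [25.3  9.4] ang rel cass x -9.9Traceback (most recent call last):
  File "<stdin>", line 14, in <module>
  File "h.py", line 7, in ray
    K,T=cal(n); d=T[:3,:3]@np.linalg.solve(K,[uv[0],uv[1],1.]); o=T[:3,3]
        ~~~^^^
  File "h.py", line 5, in cal
    c=manip.get_calibration(n); return np.array(c["camera_matrix"]),np.array(c["cam_to_world"])
ValueError: time passes only in moves, steps and waits
```

```bash
sed -i 's/^def cal(n):/import functools\n@functools.lru_cache\ndef cal(n):/' h.py
python3 - <<'E'
from h import *
for n,f in(('top','top8'),('top','top9'),('scene','scene8'),('scene','scene9')):
    im=cv2.imread(f'pics/{f}.png');g=cv2.cvtColor(im,cv2.COLOR_BGR2GRAY)
    for s,y in(('a',-.068),('b',0),('c',.068)):
        p=c2w(.026,y); u=proj(n,(*p,.073)); 
        if n=='scene': u=u+[3,3]
        x0,y0=int(u[0])-8,int(u[1])-8
        P=cv2.resize(g[y0:y0+17,x0:x0+17],None,fx=4,fy=4,interpolation=cv2.INTER_CUBIC)
        m=(P<(35 if n=='top' else 70)).astype(np.uint8)
        k,lab,st,ce=cv2.connectedComponentsWithStats(m)
        if k<2: print(f,s,'none',P.min());continue
        i=1+np.argmax(st[1:,4]); yy,xx=np.nonzero(lab==i)
        q=np.array([ray(n,(x0+(a-1.5)/4,y0+(b-1.5)/4),.073)[:2] for a,b in zip(xx,yy)])
        c=q.mean(0);w,v=np.linalg.eigh(np.cov((q-c).T)); d=v[:,1]
        print(f,s,'area',st[i,4],'ctr',c.round(4),'L,W',(np.sqrt(12*w[::-1])*1000).round(1),'ang rel cass x',((np.degrees(np.arctan2(d[1],d[0]))-CY+90)%180-90).round(1))
plan([(.572,-.2285,.133,-10),(.572,-.2285,.1265,-10)])
E
```

```text
top8 a area 707 ctr [ 0.5048 -0.231 ] L,W [24.1  7.3] ang rel cass x -21.8
top8 b area 702 ctr [ 0.572  -0.2272] L,W [24.   7.3] ang rel cass x -17.2
top8 c area 784 ctr [ 0.639  -0.2218] L,W [25.5  9.8] ang rel cass x -9.4
top9 a area 769 ctr [ 0.5047 -0.2307] L,W [25.2  7.9] ang rel cass x -21.1
top9 b area 722 ctr [ 0.5721 -0.2272] L,W [24.1  7.4] ang rel cass x -16.3
top9 c area 807 ctr [ 0.6392 -0.2218] L,W [25.2  9. ] ang rel cass x -10.2
scene8 a area 771 ctr [ 0.5106 -0.2309] L,W [21.9  8.2] ang rel cass x -26.8
scene8 b area 766 ctr [ 0.5774 -0.2274] L,W [20.5  8. ] ang rel cass x -16.0
scene8 c area 919 ctr [ 0.6451 -0.2232] L,W [21.6  7.9] ang rel cass x -15.6
scene9 a area 788 ctr [ 0.5105 -0.231 ] L,W [22.1  8.4] ang rel cass x -25.7
scene9 b area 777 ctr [ 0.5774 -0.2274] L,W [19.8  8.2] ang rel cass x -16.0
scene9 c area 955 ctr [ 0.6451 -0.2229] L,W [21.5  8.2] ang rel cass x -15.3
at [ 0.5705 -0.2292  0.1407] yaw 3.25 tilt 0.00 t 57.0 F [ 0.4 -0.4 -1.4] op 0.0108 g 97.6
(0.572, -0.2285, 0.133, -10) calls 1 rot [-0.0, 0.0, 0.147] shift [0.004, 0.01, 0.051]
(0.572, -0.2285, 0.1265, -10) calls 1 rot [0.0, 0.0, 0.0] shift [0.0, 0.0, 0.043]
```

All three bars start partly turned clockwise: a about -22°, b -16.5°, c -11°. Retrying b with the key at its true angle.

```bash
python3 -m crank '[[0,0,0.09,0.005,0.008,0,0],[0,0,0.184,0.005,0.008,0.02,0],[0,0,0.184,0.005,0.008,0.04,0],[0,0,0.184,0.005,0.008,0.06,0],[0,0,0.184,0.005,0.008,0.07,0],[0,0,0.184,0.005,0.008,0.08,0],[0,0,0.184,0.005,0.008,0.09,0],[0,0,0.184,0.005,0.008,0.09,0],[0,0,0.184,0.005,0.008,0.09,0],[0,0,0.184,0.005,0.008,0.09,0]]'
```

```text
t: 57.95
tcp_pos: [0.5719, -0.2288, 0.1291]
eef_rot: [0.784, 0.621, 0.001, 0.0]
ft_force: [-9.6, 5.4, 30.6]
opening: 0.011
grasp_force: 102.2
```

```bash
python3 - <<'E'
from h import *
print(np.round(manip.read_state()['ft_torque'],3))
E
python3 -m crank '[[0,0,0,0,0,-0.03,0],[0,0,0,0,0.01,-0.03,0],[0,0,0,0,0.02,-0.03,0],[0,0,0,0,0.02,-0.03,0],[0,0,0,0,0.02,-0.02,0],[0,0,0,0,0.02,-0.01,0],[0,0,0,0,0.02,0,0],[0,0,0,0,0.02,0,0],[0,0,0,0,0.02,0,0],[0,0,0,0,0.02,0,0]]'
python3 - <<'E'
from h import *
print(np.round(manip.read_state()['ft_torque'],3))
E
python3 -m crank '[[0,0,0,0,0,-0.03,0],[0,0,0,0,-0.02,-0.03,0],[0,0,0,0,-0.04,-0.03,0],[0,0,0,0,-0.04,-0.03,0],[0,0,0,0,-0.04,-0.02,0],[0,0,0,0,-0.04,-0.01,0],[0,0,0,0,-0.04,0,0],[0,0,0,0,-0.04,0,0],[0,0,0,0,-0.04,0,0],[0,0,0,0,-0.04,0,0]]'
python3 - <<'E'
from h import *
print(np.round(manip.read_state()['ft_torque'],3))
E
```

```text
[ 1.417  2.24  -0.043]
t: 58.95
tcp_pos: [0.5745, -0.2292, 0.1273]
eef_rot: [0.784, 0.62, -0.0, 0.0]
ft_force: [0.2, -0.6, -0.5]
opening: 0.0109
grasp_force: 97.5
[-0.041 -0.027 -0.028]
t: 59.95
tcp_pos: [0.5692, -0.2281, 0.1293]
eef_rot: [0.784, 0.62, 0.001, 0.0]
ft_force: [-10.1, 5.9, 37.9]
opening: 0.0105
grasp_force: 103.2
[1.571 2.8   0.04 ]
```

At +3 mm the slot goes on freely. Back there and seat it.

```bash
python3 -m crank '[[0,0,0,0,0,-0.03,0],[0,0,0,0,0.02,-0.03,0],[0,0,0,0,0.043,-0.03,0],[0,0,0,0,0.043,-0.02,0],[0,0,0,0,0.043,-0.01,0],[0,0,0,0,0.043,0,0],[0,0,0,0,0.043,0.015,0],[0,0,0,0,0.043,0.03,0],[0,0,0,0,0.043,0.037,0],[0,0,0,0,0.043,0.037,0]]'
```

```text
t: 60.95
tcp_pos: [0.5748, -0.2292, 0.1215]
eef_rot: [0.784, 0.62, -0.0, -0.0]
ft_force: [-0.1, -0.0, -2.2]
opening: 0.0109
grasp_force: 97.5
```

```bash
python3 -m crank '[[0,0,0.09,0,0,0,0],[0,0,0.18,0,0,0,0],[0,0,0.27,0,0,0,0],[0,0,0.36,0,0,0,0],[0,0,0.45,0,0,0,0],[0,0,0.54,0,0,0,0],[0,0,0.63,0,0,0,0],[0,0,0.72,0,0,0,0],[0,0,0.8,0,0,0,0],[0,0,0.84,0,0,0,0]]'
python3 - <<'E'
from h import *
plan([]);print(np.round(manip.read_state()['ft_torque'],3))
E
```

```text
t: 61.95
tcp_pos: [0.5757, -0.23, 0.122]
eef_rot: [1.0, 0.007, 0.001, 0.001]
ft_force: [3.1, -3.6, -2.5]
opening: 0.011
grasp_force: 97.9
at [ 0.5757 -0.23    0.122 ] yaw -89.19 tilt 0.14 t 62.0 F [ 3.1 -3.6 -2.5] op 0.0110 g 97.9
[-1.108 -0.994  0.107]
```

```bash
python3 -m crank '[[0,0,0.02,0,0,0,0],[0,0,0.04,0,0,0,0],[0,0,0.06,0,0,0,0],[0,0,0.08,0,0,0,0],[0,0,0.1,0,0,0,0],[0,0,0.1,0,0,0,0],[0,0,0.1,0,0,0,0],[0,0,0.1,0,0,0,0],[0,0,0.1,0,0,0,0],[0,0,0.1,0,0,0,0]]'
python3 - <<'E'
from h import *
plan([]);print(np.round(manip.read_state()['ft_torque'],3))
E
```

```text
t: 62.95
tcp_pos: [0.5756, -0.2301, 0.1221]
eef_rot: [0.998, -0.069, 0.001, 0.001]
ft_force: [3.2, -5.1, -3.3]
opening: 0.0114
grasp_force: 97.9
at [ 0.5756 -0.2301  0.1221] yaw -97.91 tilt 0.13 t 63.0 F [ 3.2 -5.1 -3.3] op 0.0114 g 97.9
[-1.313 -0.761  0.136]
```

```bash
python3 -m crank '[[0,0,0.02,0,0,0,0],[0,0,0.04,0,0,0,0],[0,0,0.06,0,0,0,0],[0,0,0.06,0,0,0,0],[0,0,0.06,0,0,0,0],[0,0,0.06,0,0,0,0],[0,0,0.06,0,0,0,0],[0,0,0.06,0,0,0,0],[0,0,0.06,0,0,0,0],[0,0,0.06,0,0,0,0]]'
python3 - <<'E'
from h import *
plan([]);print(np.round(manip.read_state()['ft_torque'],3))
E
```

```text
t: 63.95
tcp_pos: [0.5756, -0.2302, 0.1221]
eef_rot: [0.993, -0.116, 0.001, 0.001]
ft_force: [3.5, -6.2, -2.2]
opening: 0.0109
grasp_force: 98.2
at [ 0.5756 -0.2302  0.1221] yaw -103.28 tilt 0.14 t 64.0 F [ 3.5 -6.2 -2.2] op 0.0109 g 98.2
[-1.582 -0.745  0.717]
```

Stop reached (torque jump). Back off, lift and move to screw_a.

```bash
python3 -m crank '[[0,0,-0.06,0,0,0,0],[0,0,-0.11,0,0,0,0],[0,0,-0.11,0,0,-0.04,0],[0,0,-0.11,0,0,-0.08,0],[0,0,-0.11,0,0,-0.12,0],[0,0,-0.11,0,0,-0.16,0],[0,0,-0.11,0,0,-0.2,0],[0,0,-0.11,0,0,-0.2,0],[0,0,-0.11,0,0,-0.2,0],[0,0,-0.11,0,0,-0.2,0]]'
python3 - <<'E'
from h import *
plan([(.5073,-.2325,.150,-19.5),(.5073,-.2325,.126,-19.5)])
E
```

```text
t: 64.95
tcp_pos: [0.5748, -0.2291, 0.1514]
eef_rot: [1.0, -0.03, -0.0, -0.0]
ft_force: [0.9, -0.3, -1.9]
opening: 0.0108
grasp_force: 98.0
at [ 0.5748 -0.2291  0.1514] yaw -93.42 tilt 0.02 t 65.0 F [ 0.9 -0.3 -1.9] op 0.0108 g 98.0
(0.5073, -0.2325, 0.15, -19.5) calls 1 rot [-0.0, 0.0, -0.821] shift [-0.448, 0.049, 0.01]
(0.5073, -0.2325, 0.126, -19.5) calls 1 rot [0.0, 0.0, 0.0] shift [0.0, 0.0, 0.16]
```

```bash
python3 -m crank '[[0,0,-0.09,-0.1,0,0,0],[0,0,-0.18,-0.2,0.02,0,0],[0,0,-0.27,-0.3,0.03,0,0],[0,0,-0.36,-0.4,0.04,0,0],[0,0,-0.45,-0.448,0.049,0,0],[0,0,-0.54,-0.448,0.049,0,0],[0,0,-0.63,-0.448,0.049,0,0],[0,0,-0.72,-0.448,0.049,0,0],[0,0,-0.8,-0.448,0.049,0,0],[0,0,-0.821,-0.448,0.049,0,0]]'>/dev/null
python3 -m crank '[[0,0,0,0,0,0.03,0],[0,0,0,0,0,0.06,0],[0,0,0,0,0,0.09,0],[0,0,0,0,0,0.11,0],[0,0,0,0,0,0.13,0],[0,0,0,0,0,0.14,0],[0,0,0,0,0,0.15,0],[0,0,0,0,0,0.158,0],[0,0,0,0,0,0.158,0],[0,0,0,0,0,0.158,0]]'
python3 - <<'E'
from h import *
plan([]);print(np.round(manip.read_state()['ft_torque'],3))
im=snap('scene','scene15.png');g=cv2.cvtColor(im,cv2.COLOR_BGR2GRAY)
n='scene'
for s,y in(('b',0),('c',.068)):
    p=c2w(.026,y); u=proj(n,(*p,.073))+[3,3]; x0,y0=int(u[0])-8,int(u[1])-8
    P=cv2.resize(g[y0:y0+17,x0:x0+17],None,fx=4,fy=4,interpolation=cv2.INTER_CUBIC)
    k,lab,st,ce=cv2.connectedComponentsWithStats((P<70).astype(np.uint8)); i=1+np.argmax(st[1:,4]); yy,xx=np.nonzero(lab==i)
    q=np.array([ray(n,(x0+(a-1.5)/4,y0+(b-1.5)/4),.073)[:2] for a,b in zip(xx,yy)]);c=q.mean(0);w,v=np.linalg.eigh(np.cov((q-c).T)); d=v[:,1]
    print(s,st[i,4],c.round(4),(np.sqrt(12*w[::-1])*1000).round(1),'rel cass x',((np.degrees(np.arctan2(d[1],d[0]))-CY)%180).round(1))
E
```

```text
t: 66.95
tcp_pos: [0.5075, -0.2326, 0.1281]
eef_rot: [0.817, 0.577, 0.0, 0.0]
ft_force: [-0.2, 0.6, -0.2]
opening: 0.0112
grasp_force: 98.0
at [ 0.5075 -0.2326  0.1281] yaw -19.53 tilt 0.01 t 67.0 F [-0.2  0.6 -0.2] op 0.0112 g 98.0
[-0.045  0.003  0.027]
b 612 [ 0.5779 -0.228 ] [21.3  5.8] rel cass x 90.0
c 1013 [ 0.6449 -0.2232] [21.5  8.7] rel cass x 165.6
```

Screw_b reads 90°, done up. Key is on screw_a freely; seat and turn.

```bash
python3 -m crank '[[0,0,0,0,0,0.01,0],[0,0,0,0,0,0.02,0],[0,0,0,0,0,0.03,0],[0,0,0,0,0,0.04,0],[0,0,0,0,0,0.042,0],[0,0,0,0,0,0.042,0],[0,0,0,0,0,0.042,0],[0,0,0,0,0,0.042,0],[0,0,0,0,0,0.042,0],[0,0,0,0,0,0.042,0]]'
```

```text
t: 68.0
tcp_pos: [0.5074, -0.2326, 0.1217]
eef_rot: [0.817, 0.577, -0.0, 0.0]
ft_force: [0.8, -0.7, -0.5]
opening: 0.0107
grasp_force: 98.0
```

```bash
python3 -m crank '[[0,0,0.09,0,0,0,0],[0,0,0.18,0,0,0,0],[0,0,0.27,0,0,0,0],[0,0,0.36,0,0,0,0],[0,0,0.45,0,0,0,0],[0,0,0.54,0,0,0,0],[0,0,0.63,0,0,0,0],[0,0,0.72,0,0,0,0],[0,0,0.8,0,0,0,0],[0,0,0.88,0,0,0,0]]' >/dev/null
python3 -m crank '[[0,0,0.02,0,0,0,0],[0,0,0.04,0,0,0,0],[0,0,0.05,0,0,0,0],[0,0,0.05,0,0,0,0],[0,0,0.05,0,0,0,0],[0,0,0.05,0,0,0,0],[0,0,0.05,0,0,0,0],[0,0,0.05,0,0,0,0],[0,0,0.05,0,0,0,0],[0,0,0.05,0,0,0,0]]'
python3 - <<'E'
from h import *
plan([]);print(np.round(manip.read_state()['ft_torque'],3))
E
```

```text
t: 70.0
tcp_pos: [0.5084, -0.2343, 0.1223]
eef_rot: [0.993, -0.115, 0.001, 0.002]
ft_force: [4.6, -9.6, -4.4]
opening: 0.0108
grasp_force: 98.2
at [ 0.5084 -0.2343  0.1223] yaw -103.20 tilt 0.25 t 70.0 F [ 4.6 -9.6 -4.4] op 0.0108 g 98.2
[-2.698 -1.288  0.678]
```

Same stop torque. Back off, lift, and go to screw_c (axis about (0.643,-0.2255), bar about -11°).

```bash
python3 -m crank '[[0,0,-0.06,0,0,0,0],[0,0,-0.11,0,0,0,0],[0,0,-0.11,0,0,-0.04,0],[0,0,-0.11,0,0,-0.08,0],[0,0,-0.11,0,0,-0.12,0],[0,0,-0.11,0,0,-0.16,0],[0,0,-0.11,0,0,-0.2,0],[0,0,-0.11,0,0,-0.2,0],[0,0,-0.11,0,0,-0.2,0],[0,0,-0.11,0,0,-0.2,0]]'
python3 - <<'E'
from h import *
plan([(.6425,-.2255,.150,-8.5),(.6425,-.2255,.128,-8.5)])
E
```

```text
t: 71.0
tcp_pos: [0.5073, -0.2324, 0.1515]
eef_rot: [1.0, -0.029, -0.0, -0.0]
ft_force: [-0.0, 0.4, -1.4]
opening: 0.0106
grasp_force: 98.4
at [ 0.5073 -0.2324  0.1515] yaw -93.32 tilt 0.02 t 71.0 F [-0.   0.4 -1.4] op 0.0106 g 98.4
(0.6425, -0.2255, 0.15, -8.5) calls 1 rot [-0.0, 0.0, -0.942] shift [0.897, -0.098, 0.009]
(0.6425, -0.2255, 0.128, -8.5) calls 1 rot [0.0, 0.0, 0.0] shift [0.0, 0.0, 0.147]
```

```bash
python3 -m crank '[[0,0,-0.09,0.15,0,0,0],[0,0,-0.18,0.3,-0.02,0,0],[0,0,-0.27,0.45,-0.05,0,0],[0,0,-0.36,0.6,-0.07,0,0],[0,0,-0.45,0.75,-0.098,0,0],[0,0,-0.54,0.897,-0.098,0,0],[0,0,-0.63,0.897,-0.098,0,0],[0,0,-0.72,0.897,-0.098,0,0],[0,0,-0.81,0.897,-0.098,0,0],[0,0,-0.9,0.897,-0.098,0,0]]'>/dev/null
python3 -m crank '[[0,0,-0.04,0,0,0,0],[0,0,-0.04,0,0,0.03,0],[0,0,-0.04,0,0,0.06,0],[0,0,-0.04,0,0,0.09,0],[0,0,-0.04,0,0,0.11,0],[0,0,-0.04,0,0,0.13,0],[0,0,-0.04,0,0,0.145,0],[0,0,-0.04,0,0,0.155,0],[0,0,-0.04,0,0,0.155,0],[0,0,-0.04,0,0,0.155,0]]'
python3 - <<'E'
from h import *
plan([]);print(np.round(manip.read_state()['ft_torque'],3))
E
```

```text
t: 73.0
tcp_pos: [0.6427, -0.2257, 0.1285]
eef_rot: [0.759, 0.651, 0.0, 0.0]
ft_force: [-0.1, -0.5, -0.9]
opening: 0.0112
grasp_force: 98.4
at [ 0.6427 -0.2257  0.1285] yaw -8.73 tilt 0.01 t 73.0 F [-0.1 -0.5 -0.9] op 0.0112 g 98.4
[ 0.012 -0.015 -0.049]
```

Free. Seat, then turn.

```bash
python3 -m crank '[[0,0,0,0,0,0.01,0],[0,0,0,0,0,0.02,0],[0,0,0,0,0,0.03,0],[0,0,0,0,0,0.04,0],[0,0,0,0,0,0.044,0],[0,0,0,0,0,0.044,0],[0,0,0,0,0,0.044,0],[0,0,0,0,0,0.044,0],[0,0,0,0,0,0.044,0],[0,0,0,0,0,0.044,0]]'
python3 - <<'E'
from h import *
f=manip.read_state()['ft_force'];print('OK' if abs(f[2])<10 else 'STOP',f)
E
```

```text
t: 74.0
tcp_pos: [0.6426, -0.2257, 0.1219]
eef_rot: [0.759, 0.651, -0.0, 0.0]
ft_force: [-0.0, -0.3, -2.1]
opening: 0.0109
grasp_force: 98.4
OK [-0.04129937 -0.25765435 -2.06088449]
```

```bash
python3 -m crank '[[0,0,0.09,0,0,0,0],[0,0,0.18,0,0,0,0],[0,0,0.27,0,0,0,0],[0,0,0.36,0,0,0,0],[0,0,0.45,0,0,0,0],[0,0,0.54,0,0,0,0],[0,0,0.63,0,0,0,0],[0,0,0.72,0,0,0,0],[0,0,0.81,0,0,0,0],[0,0,0.9,0,0,0,0]]' >/dev/null
python3 -m crank '[[0,0,0.05,0,0,0,0],[0,0,0.1,0,0,0,0],[0,0,0.12,0,0,0,0],[0,0,0.14,0,0,0,0],[0,0,0.15,0,0,0,0],[0,0,0.15,0,0,0,0],[0,0,0.15,0,0,0,0],[0,0,0.15,0,0,0,0],[0,0,0.15,0,0,0,0],[0,0,0.15,0,0,0,0]]'
python3 - <<'E'
from h import *
plan([]);print(np.round(manip.read_state()['ft_torque'],3))
E
```

```text
t: 76.0
tcp_pos: [0.6426, -0.2259, 0.1219]
eef_rot: [0.993, -0.115, 0.0, 0.0]
ft_force: [2.7, -4.6, -1.3]
opening: 0.0109
grasp_force: 98.7
at [ 0.6426 -0.2259  0.1219] yaw -103.20 tilt 0.02 t 76.0 F [ 2.7 -4.6 -1.3] op 0.0109 g 98.7
[-1.215 -0.774  0.603]
```

```bash
python3 -m crank '[[0,0,-0.06,0,0,0,0],[0,0,-0.11,0,0,0,0],[0,0,-0.11,0,0,-0.1,0],[0,0,-0.11,0,0,-0.2,0],[0,0,-0.11,0,0,-0.3,0],[0,0,-0.11,0,0,-0.4,0],[0,0,-0.11,0,0,-0.5,0],[0,0,-0.11,0,0,-0.6,0],[0,0,-0.11,0,0,-0.7,0],[0,0,-0.11,0,0,-0.7,0]]'>/dev/null
python3 -m crank '[[0,0,-0.09,-0.1,-0.15,0,0],[0,0,-0.18,-0.2,-0.3,0,0],[0,0,-0.27,-0.3,-0.45,0,0],[0,0,-0.36,-0.4,-0.6,0,0],[0,0,-0.45,-0.5,-0.75,0,0],[0,0,-0.54,-0.6,-0.9,0,0],[0,0,-0.63,-0.65,-1,0,0],[0,0,-0.72,-0.65,-1,0,0],[0,0,-0.81,-0.65,-1,0,0],[0,0,-0.9,-0.65,-1,0,0]]'
python3 - <<'E'
from h import *
plan([(.541,.2,.228,-5),(.541,.4138,.228,75.5)])
im=snap('scene','scene16.png');g=cv2.cvtColor(im,cv2.COLOR_BGR2GRAY)
n='scene'
for s,y in(('a',-.068),('b',0),('c',.068)):
    p=c2w(.026,y); u=proj(n,(*p,.073))+[3,3]; x0,y0=int(u[0])-8,int(u[1])-8
    P=cv2.resize(g[y0:y0+17,x0:x0+17],None,fx=4,fy=4,interpolation=cv2.INTER_CUBIC)
    k,lab,st,ce=cv2.connectedComponentsWithStats((P<70).astype(np.uint8)); i=1+np.argmax(st[1:,4]); yy,xx=np.nonzero(lab==i)
    q=np.array([ray(n,(x0+(a-1.5)/4,y0+(b-1.5)/4),.073)[:2] for a,b in zip(xx,yy)]);c=q.mean(0);w,v=np.linalg.eigh(np.cov((q-c).T)); d=v[:,1]
    print(s,st[i,4],c.round(4),(np.sqrt(12*w[::-1])*1000).round(1),'rel cass x',((np.degrees(np.arctan2(d[1],d[0]))-CY)%180).round(1))
E
```

```text
t: 78.0
tcp_pos: [0.5537, -0.0699, 0.2266]
eef_rot: [0.777, 0.63, -0.0, -0.0]
ft_force: [-0.9, -0.3, -0.9]
opening: 0.0108
grasp_force: 98.4
at [ 0.5537 -0.0699  0.2266] yaw -11.96 tilt 0.03 t 78.0 F [-0.9 -0.3 -0.9] op 0.0108 g 98.4
(0.541, 0.2, 0.228, -5) calls 2 rot [-0.0, -0.0, -0.077] shift [1.743, -0.455, -0.009]
(0.541, 0.4138, 0.228, 75.5) calls 2 rot [0.0, 0.0, -0.894] shift [1.42, -0.124, 0.0]
a 528 [ 0.5105 -0.2323] [21.1  5.7] rel cass x 89.6
b 542 [ 0.5775 -0.2281] [20.6  5.4] rel cass x 90.7
c 663 [ 0.6457 -0.2238] [22.3  5.5] rel cass x 89.7
```

All three bars read 90°. Returning the key.

```bash
python3 -m crank '[[0,0,0,0.15,-0.04,0,0],[0,0,0,0.3,-0.08,0,0],[0,0,0,0.45,-0.12,0,0],[0,0,0,0.6,-0.16,0,0],[0,0,0,0.75,-0.2,0,0],[0,0,0,0.87,-0.23,0,0],[0,0,0,0.87,-0.23,0,0],[0,0,0,0.87,-0.23,0,0],[0,0,0,0.87,-0.23,0,0],[0,0,0,0.87,-0.23,0,0]]'>/dev/null
python3 -m crank '[[0,0,0,0.15,-0.04,0,0],[0,0,0,0.3,-0.08,0,0],[0,0,0,0.45,-0.12,0,0],[0,0,0,0.6,-0.16,0,0],[0,0,0,0.75,-0.2,0,0],[0,0,0,0.87,-0.23,0,0],[0,0,0,0.87,-0.23,0,0],[0,0,0,0.87,-0.23,0,0],[0,0,0,0.87,-0.23,0,0],[0,0,0,0.87,-0.23,0,0]]'>/dev/null
python3 -m crank '[[0,0,-0.09,0.1,0,0,0],[0,0,-0.18,0.2,0,0,0],[0,0,-0.27,0.3,0,0,0],[0,0,-0.36,0.4,0,0,0],[0,0,-0.45,0.5,0,0,0],[0,0,-0.54,0.6,0,0,0],[0,0,-0.63,0.7,0,0,0],[0,0,-0.72,0.8,0,0,0],[0,0,-0.81,0.9,0,0,0],[0,0,-0.9,1,0,0,0]]'
python3 - <<'E'
from h import *
plan([(.541,.4138,.228,75.5),(.541,.4138,.0615,75.5)])
E
```

```text
t: 81.05
tcp_pos: [0.5746, 0.3458, 0.2268]
eef_rot: [0.183, 0.983, -0.0, -0.0]
ft_force: [0.8, 0.1, -1.4]
opening: 0.0109
grasp_force: 98.4
at [0.5746 0.3458 0.2268] yaw 68.95 tilt 0.01 t 81.0 F [ 0.8  0.1 -1.4] op 0.0109 g 98.4
(0.541, 0.4138, 0.228, 75.5) calls 1 rot [-0.0, -0.0, -0.073] shift [0.372, 0.342, -0.008]
(0.541, 0.4138, 0.0615, 75.5) calls 2 rot [0.0, 0.0, 0.0] shift [0.0, 0.0, 1.11]
```

```bash
python3 -m crank '[[0,0,-0.03,0.12,0.11,0,0],[0,0,-0.073,0.25,0.22,0,0],[0,0,-0.073,0.372,0.342,0,0],[0,0,-0.073,0.372,0.342,0.1,0],[0,0,-0.073,0.372,0.342,0.2,0],[0,0,-0.073,0.372,0.342,0.3,0],[0,0,-0.073,0.372,0.342,0.4,0],[0,0,-0.073,0.372,0.342,0.5,0],[0,0,-0.073,0.372,0.342,0.6,0],[0,0,-0.073,0.372,0.342,0.6,0]]'>/dev/null
python3 -m crank '[[0,0,0,0,0,0.1,0],[0,0,0,0,0,0.2,0],[0,0,0,0,0,0.3,0],[0,0,0,0,0,0.4,0],[0,0,0,0,0,0.45,0],[0,0,0,0,0,0.47,0],[0,0,0,0,0,0.48,0],[0,0,0,0,0,0.487,0],[0,0,0,0,0,0.487,0],[0,0,0,0,0,0.487,0]]'
```

```text
t: 83.05
tcp_pos: [0.5411, 0.4142, 0.0642]
eef_rot: [0.128, 0.992, 0.0, 0.0]
ft_force: [0.6, 0.1, -1.2]
opening: 0.0108
grasp_force: 98.5
```

```bash
python3 -m crank '[[0,0,0,0,0,0.005,0],[0,0,0,0,0,0.01,0],[0,0,0,0,0,0.015,0],[0,0,0,0,0,0.018,0],[0,0,0,0,0,0.021,0],[0,0,0,0,0,0.023,0],[0,0,0,0,0,0.023,0],[0,0,0,0,0,0.023,0],[0,0,0,0,0,0.023,0],[0,0,0,0,0,0.023,0]]' 30
python3 -m crank '[[0,0,0,0,0,0.002,0],[0,0,0,0,0,0.004,0],[0,0,0,0,0,0.006,0],[0,0,0,0,0,0.006,0],[0,0,0,0,0,0.006,0],[0,0,0,0,0,0.006,0],[0,0,0,0,0,0.006,0],[0,0,0,0,0,0.006,0],[0,0,0,0,0,0.006,0],[0,0,0,0,0,0.006,0]]'
```

```text
t: 84.05
tcp_pos: [0.5409, 0.414, 0.0603]
eef_rot: [0.128, 0.992, -0.0, -0.0]
ft_force: [-0.2, 0.2, -2.5]
opening: 0.0111
grasp_force: 98.5
t: 85.05
tcp_pos: [0.541, 0.4141, 0.0598]
eef_rot: [0.128, 0.992, 0.0, 0.0]
ft_force: [-2.2, -1.3, 4.8]
opening: 0.0109
grasp_force: 99.5
```

Key touches the mat; release and rise.

```bash
python3 -m crank '[[0,0,0,0,0,0,0.13],[0,0,0,0,0,0,0.15],[0,0,0,0,0,0,0.18],[0,0,0,0,0,0,0.22],[0,0,0,0,0,0,0.3],[0,0,0,0,0,0,0.4],[0,0,0,0,0,0,0.6],[0,0,0,0,0,0,0.8],[0,0,0,0,0,0,1],[0,0,0,0,0,0,1]]'
python3 -m crank '[[0,0,0,0,0,0,1],[0,0,0,0,0,0,1],[0,0,0,0,0,-0.15,1],[0,0,0,0,0,-0.3,1],[0,0,0,0,0,-0.45,1],[0,0,0,0,0,-0.6,1],[0,0,0,0,0,-0.8,1],[0,0,0,0,0,-1,1],[0,0,0,0,0,-1,1],[0,0,0,0,0,-1,1]]'
python3 - <<'E'
from h import *
im=snap('scene','scene17.png');a=cv2.imread('pics/scene0.png')
for nm,(x0,x1,y0,y1) in dict(key=(410,440,175,218),rake=(355,420,180,265),egg=(340,375,320,360),bell=(275,315,345,412),tin=(185,245,385,470),pig=(395,445,272,330),hanger=(370,490,380,420)).items():
    r=cv2.matchTemplate(im[y0-15:y1+10,x0-15:x1+15],a[y0:y1,x0:x1],cv2.TM_CCOEFF_NORMED);_,m,_,l=cv2.minMaxLoc(r);print(nm,'shift px',l[0]-15,l[1]-15,'score %.2f'%m)
plan([])
cv2.imwrite('pics/c13.png',cv2.resize(im[110:460,30:490],None,fx=1.7,fy=1.7,interpolation=cv2.INTER_CUBIC))
E
```

```text
t: 86.05
tcp_pos: [0.5409, 0.414, 0.0594]
eef_rot: [0.128, 0.992, -0.0, -0.0]
ft_force: [-0.8, 0.8, -0.2]
opening: 0.0853
grasp_force: 0.0
t: 87.05
tcp_pos: [0.5411, 0.4142, 0.2099]
eef_rot: [0.128, 0.992, 0.001, 0.0]
ft_force: [-0.7, 0.1, -0.3]
opening: 0.0852
grasp_force: 0.0
key shift px -3 1 score 0.97
rake shift px -2 -2 score 0.91
egg shift px 0 0 score 1.00
bell shift px 0 0 score 1.00
tin shift px 0 0 score 0.99
pig shift px 0 0 score 1.00
hanger shift px 0 0 score 1.00
at [0.5407 0.414  0.209 ] yaw 75.25 tilt 0.02 t 87.1 F [0.  0.  0.6] op 0.0852 g 0.0
```

View pics/c13.png

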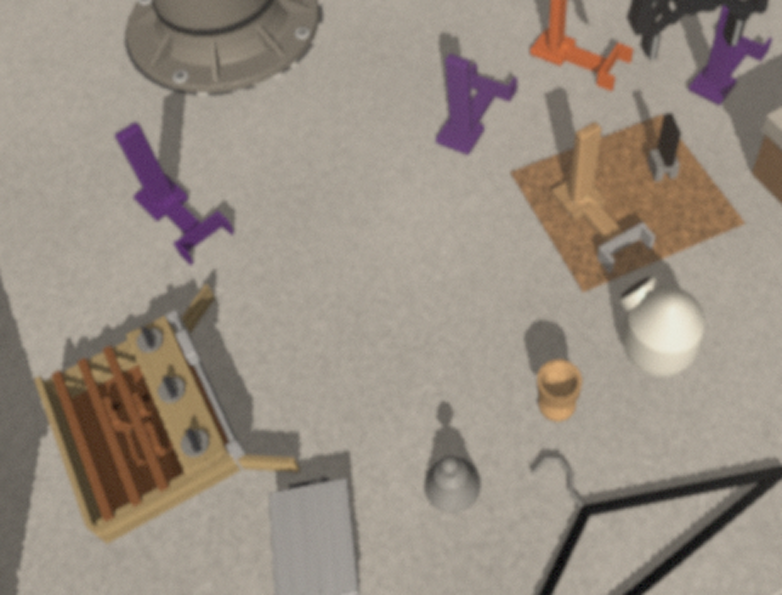

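Scene view: rake (585,190) and key (665,150) stand upright on the mat, no bystander has moved, and the screw bars lie along the rail. One numeric check that the shutter lip is low, then hand in.

```bash
python3 - <<'E'
from h import *
for z in(.078,.128): print(z,((proj('scene',(*c2w(-.007,-.034),z))+[3,3]-[30,110])*1.7).round(0))
a=cv2.imread('pics/scene9.png');b=cv2.imread('pics/scene17.png')
for z in(.078,.128):
    u=(proj('scene',(*c2w(-.007,-.034),z))+[3,3]).astype(int); print(z,'before',a[u[1]-1:u[1]+2,u[0]-1:u[0]+2].mean((0,1)).round(),'now',b[u[1]-1:u[1]+2,u[0]-1:u[0]+2].mean((0,1)).round())
E
```

```text
0.078 [190. 343.]
0.128 [176. 320.]
0.078 before [ 95. 100. 103.] now [133. 138. 141.]
0.128 before [135. 139. 143.] now [131. 135. 139.]
```

```bash
python3 -c "
from station import manip
print(manip.hand_in())"
```

```text
the job is handed in; nothing more can be done
None
```

The job is handed in, verdict not shown: all three blocks I found are raked into the cassette, the shutter is down, all three screws are at their stops, the rake and key stand upright on the mat, and no bystander moved in the camera check.

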